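Look inside a bottle with an inspection light

TASK

Stand the toppled clay bottle upright on the bench and let go of it, then take the inspection light out of its stand and lower its stem through the bottle's neck, without the light ever touching the bottle, until the glowing tip is about half-way down the inside of the square body. Finish still holding the light there, upright and still, with the stem centred in the neck and the bottle standing upright. Leave the jar, cup and round pot where they are.

Things in the scene. Friction and masses are not known exactly. Their poses are not given: they have to be found in the camera images.
- bottle: loose clay bottle (0.2 to 0.45 kg), 115 mm tall, origin at its centre (half-way up, on its axis), local z from base to mouth. Square body 56 x 56 mm (faces across local x and y), 70 mm high, flat shoulder; above it a round neck 36 mm outside diameter, 45 mm long, with a straight round bore 28 mm across. Starts lying on a flat side on the bench, centre 28 mm up, z level
- bottle_mid (a point): the centre of the bottle, same point and axes as bottle. Inside, the body is hollow, 46 x 46 mm, its inner floor 6 mm above the underside
- bottle_mouth (a point): centre of the bottle's mouth, in the plane of the rim, 57.5 mm from the bottle's centre along its z; same axes
- bottle_neck_foot (a point): point on the bottle's axis at the foot of the neck, level with the shoulder, 12.5 mm from the bottle's centre along its z; same axes
- light: loose inspection light (0.1 to 0.15 kg), origin at the middle of its handle, on its axis, local z up, away from the stem. Black round handle 24 mm diameter, 60 mm long (30 mm either side of the origin); below it an orange collar 36 mm diameter, 6 mm thick; below that a straight steel stem 8 mm diameter (the last 20 mm, glowing pale yellow, is 10 mm)
- light_grip (a point): the middle of the light's handle, same point and axes as light. The light starts upright in the stand, its collar resting on the tube's top, the handle's middle 176 mm above the bench; lift it at least 130 mm straight up to clear the stand
- light_tip (a point): the lower end of the light's stem, on its axis, 161 mm below the handle's middle and 125 mm below the underside of the collar
- stand: the fixed stand of the light: round foot 90 mm diameter, 12 mm thick, carrying an upright aluminium tube 30 mm outside and 20 mm inside diameter whose top is 140 mm above the bench. Origin at the underside of the foot, on the tube's axis
- glaze_jar: bystander: blue jar with white lid, 60 mm diameter, 75 mm tall, origin at the centre of its underside
- clay_cup: bystander: terracotta cup, 72 mm diameter, 70 mm tall, origin at the centre of its underside
- round_pot: bystander: grey-brown round pot, 74 mm diameter, 68 mm tall, origin at the centre of its underside

How it is judged (in metres and radians):
On the way, in this order (a step that is already met when the one before it is completed fails the run):
1. the bottle stands upright on its base on the bench, at rest and let go, the light still in its stand (angle between bottle_mid's own z axis and vertical below 0.06 rad and height (world z) of bottle_mid between 0.054 and 0.061 m and height (world z) of bottle_mouth above 0.1 m and contact force between the fingers and bottle below 0.1 N and linear speed of bottle below 0.02 m/s and height (world z) of light_tip below 0.05 m), for 0.3 s.
2. the light is held over the standing bottle, its tip higher than the mouth (angle between bottle_mid's own z axis and vertical below 0.06 rad and height (world z) of bottle_mid between 0.054 and 0.061 m and height (world z) of bottle_mouth above 0.1 m and horizontal distance between light_tip and bottle_mouth below 0.03 m and z of light_tip in the frame of bottle_mouth above 0 m and contact force between the fingers and light above 1 N), for 0.05 s.
At the end, for the whole second after the job is handed in: The bottle stands upright (within 3.4 degrees), at rest, untouched; the light is held still, within 4 degrees of upright, its axis within 5 mm in x and y of the neck's centre at mouth and neck foot, its tip 15.5 to 57.5 mm above the bottle's underside (angle between bottle_mid's own z axis and vertical below 0.06 rad and height (world z) of bottle_mid between 0.054 and 0.061 m and height (world z) of bottle_mouth above 0.1 m and contact force between each of the fingers, light and bottle below 0.1 N and linear speed of each of bottle, light below 0.02 m/s and x of bottle_mouth in the frame of light between -0.005 and 0.005 m and y of bottle_mouth in the frame of light between -0.005 and 0.005 m and x of bottle_neck_foot in the frame of light between -0.005 and 0.005 m and y of bottle_neck_foot in the frame of light between -0.005 and 0.005 m and angle between light_grip's own z axis and vertical below 0.07 rad and z of light_tip in the frame of bottle between -0.042 and 0 m and contact force between the fingers and light above 1 N and contact force between light and stand below 0.1 N); the arm keeps its last pose, push and grip.
It fails at once if the light touches the bottle (more than 0.3 N) (contact force between light and bottle above 0.3 N).
It fails at once if a bystander is moved by more than 15 mm (distance of any of glaze_jar, clay_cup, round_pot from where it was at the start of the episode above 0.015 m).
It also fails if it takes over 72 s, if anything falls off the work surface, if the arm or the gripper's body presses on something with over 40 N, if the wrist force passes 120 N, or if a joint passes its speed limit or range.

ROBOT

A 6-joint arm with a two-finger parallel gripper is mounted at the origin on the work surface. World frame = base frame: x ahead of the robot, y to its left, z up, the work surface at z = 0. Lengths are in mm, angles in rad, forces in N, time in s.
With the tool pointing down it reaches from about 425 to 925 mm from the base axis. Payload 12.5 kg.
Tool frame: the origin (TCP) lies at the very end of the fingers, on their centre line; the grasp point (between the pads) lies bot.hold_point_z behind it (bot.hold_point_z is the distance from the TCP to the grasp point, in mm); z points along the fingers, y is the direction in which the jaws open and shut (so a half turn about z gives the same grasp; the last joint's range is limited). The gripper opens to 85 mm and grips with 20 to 120 N. Pads are 22 mm wide; open, the fingers measure 114 mm over their backs; the gripper's body (76 mm by 85 mm) begins 54 mm behind the grasp point. The pads swing forward as they close: fully open they stand 13 mm farther back than shut.
Start: joints at [1.191, 0.491, 1.559, -0, 1.092, -0.106], TCP at [168.977, 601.741, 231.327] pointing down, gripper open.
Joint ranges: [-3.1, 3.1], [-0.84, 2.19], [0.05, 2.79], [-1.13, 4.28], [0.06, 2.93], [-2.69, 2.69]. Speed limits (rad/s): [2.22, 2.22, 2.79, 3.14, 3.14, 3.14].

INTERFACE

Orientations are given as a rotation vector (axis times angle).
In Python, from workcell import sensors, grab_frame, camera_info, sign_off, bot gives the robot as it stands.
- The arm moves only by the tool step_arm, never from a script. Its argument "targets" is a list of rows, each an object of numbers: "dx", "dy", "dz": the shift along the tool's x, y, z scaled (see below); "yaw": the turn about the tool's z scaled (see below); "fingers": the closure, from 0 (fully open) to 1 (shut). In form: [{"dx": .., "dy": .., "dz": .., "yaw": .., "fingers": ..}, ...]. A call has 1 to 5 rows; each row is the pose to reach, as a shift and turn from the pose measured when the call began, along the tool's axes at that moment; what a row does not reach only later rows make up. The controller multiplies each number of a shift by 300 mm and each number of a turn by 1.5 rad. A row lasts 1/8 s, in which the tool goes at most 62.5 mm and 10.7 degrees, less where a joint would pass 70% of its speed; a pose out of reach is approached as far as the arm can. A call with a number of a shift or a turn outside -1 to 1 is refused whole. A call with a gripper value outside its range is refused whole. The fingers move at their own pace and stop on an object; the grip force is fixed at half the most. Time passes only in rows, so rows that repeat a pose let the fingers close. It gives the time, the measured TCP pose, the force and the opening at its end, in the units of the state.
- sensors.get_state(): the state, without advancing time (a new reading comes with each control period).
- grab_frame(name): name is "side" or "top"; returns (picture, depth): 384x512x3 uint8, red, green, blue; 384x512 float32, mm along the optical axis (not along the pixel's ray), 0 where there is no reading.
- camera_info(name): a dict with "vfov" (degrees; the focal length in pixels is half the picture's height over the tangent of half this angle, whatever the lens; pixels are square), "cx", "cy" (the principal point, pixels), "world_to_cam" (4x4, takes a point from world to camera coordinates). Camera axes: x right, y up, looking along -z (the intrinsics and any distortion apply to the point x, -y, -z); pixel columns grow to the right and rows downward; lengths in mm; the calibration is good to about 2 mm. A picture is of the moment at which its call begins. camera_info takes no time and is no camera call.
- sign_off(): hands the job in, once; it reports no verdict.
The state is a dict: "time": time; "q": joint angles; "joint_velocities": joint speeds; "effort": joint torques, N m; "tool_pos": TCP position; "tcp_rot": TCP orientation; "wrist_force": force on the tool from outside, world axes, zero at the start; "wrist_torque": the same for the moment, N m; "finger_gap": opening from 0.0 (shut) to 1.0 (fully open).
Only numpy, scipy, OpenCV 4.12 (cv2) and the standard library are available. Lean on these libraries where they do the work, as an engineer would, in place of code of your own. Each camera call takes 0.05 s, during which the arm holds its last target.

## Working session

There is one attempt and no reset: what is moved stays moved. The work goes in short steps, Python scripts to look and compute and a tool call to move; the robot and the scene stay as the last step left them, time stands still between calls to the robot, and variables do not carry over. Pictures are saved under pics/ and viewed, and the job is handed in when it is done.

Besides the shell and the picture viewer there is one more tool, called as name(argument=value, ...), one argument or row to a line, values as JSON. step_arm: Moves the arm, as the interface text tells. Shifts and turns lie within -1 to 1; 1 stands for 300 mm of shift or 1.5 rad of turn. Its arguments: {"type":"object","properties":{"targets":{"type":"array"}},"required":["targets"]}

```bash
mkdir -p pics; ls
cat > h.py <<'E'
import numpy as np,cv2
from workcell import sensors, grab_frame, camera_info, sign_off, bot
def info(n):
    c=camera_info(n); f=192/np.tan(np.radians(c['vfov'])/2); return c,f,np.array(c['world_to_cam'])
def ray(n,u,v):
    c,f,T=info(n); d=np.array([(u-c['cx'])/f,-(v-c['cy'])/f,-1.]); R=T[:3,:3]; return -R.T@T[:3,3], R.T@d
def plane(n,u,v,z):
    o,d=ray(n,u,v); return o+d*(z-o[2])/d[2]
def pt(n,u,v,dep):
    o,d=ray(n,u,v); return o+d*dep
def proj(n,p):
    c,f,T=info(n); q=T[:3,:3]@np.array(p)+T[:3,3]; return c['cx']+f*q[0]/-q[2], c['cy']-f*q[1]/-q[2]
E
python3 - <<'E'
from h import *
print(sensors.get_state(), bot.hold_point_z)
for n in('side','top'):
    p,d=grab_frame(n); cv2.imwrite(f'pics/{n}0.png',p[:,:,::-1]); np.save(n+'0.npy',d);print(camera_info(n), d.min(),d.max())
    o,_=ray(n,256,192);print(o)
E
```

```text
pics
{'time': 0.0, 'q': array([ 1.19142724e+00,  4.91601827e-01,  1.55947192e+00, -9.72969694e-07,
        1.09169550e+00, -1.05585945e-01]), 'joint_velocities': array([ 8.45661739e-05,  7.19966941e-05, -4.54643838e-04,  7.58636693e-04,
        6.23188755e-04, -3.84428577e-04]), 'effort': array([-2.09516052e-04, -6.18450093e+01, -2.61588264e+01, -1.26360233e-04,
        4.06311709e-03, -2.15431146e-05]), 'tool_pos': array([168.86756226, 601.51189437, 230.69374178]), 'tcp_rot': array([-4.28676441e-01, -3.11192352e+00,  1.79428781e-03]), 'wrist_force': array([-0.02143793,  0.10254856,  0.49225359]), 'wrist_torque': array([ 0.02463335,  0.01056159, -0.02831588]), 'finger_gap': 1.0001994866637582} 18.700000000000003
{'vfov': 55.07829152986831, 'cx': 255.87878054748788, 'cy': 191.42079067122233, 'world_to_cam': array([[ 8.46627934e-01, -5.32185241e-01, -1.00566841e-04,
        -4.75487451e+02],
       [ 3.66351258e-01,  5.82673529e-01,  7.25450422e-01,
        -3.01461703e+02],
       [-3.86015410e-01, -6.14223435e-01,  6.88274419e-01,
        -1.00638332e+03],
       [ 0.00000000e+00,  0.00000000e+00,  0.00000000e+00,
         1.00000000e+00]])} 0.0 3453.46
[ 124.52236233 -695.53786959  911.31559597]
{'vfov': 44.90747986008236, 'cx': 249.7010888134536, 'cy': 191.7614127764746, 'world_to_cam': array([[-7.07042840e-03, -9.99975002e-01,  7.06820617e-05,
         8.00587391e+00],
       [ 9.96776752e-01, -7.04216609e-03,  7.99156764e-02,
        -5.64777046e+02],
       [-7.99131809e-02,  6.35492304e-04,  9.96801625e-01,
        -1.44848449e+03],
       [ 0.00000000e+00,  0.00000000e+00,  0.00000000e+00,
         1.00000000e+00]])} 0.0 2345.7195
[ 447.26023197    4.94892076 1488.98566274]
```

View pics/side0.png

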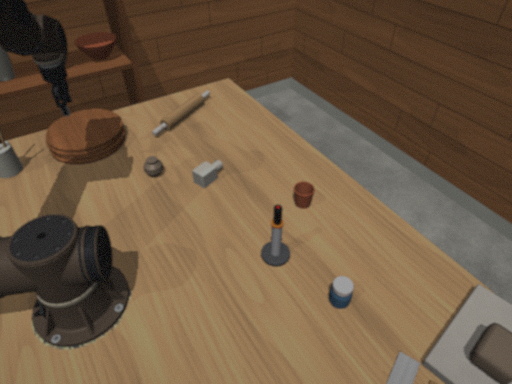

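View pics/top0.png

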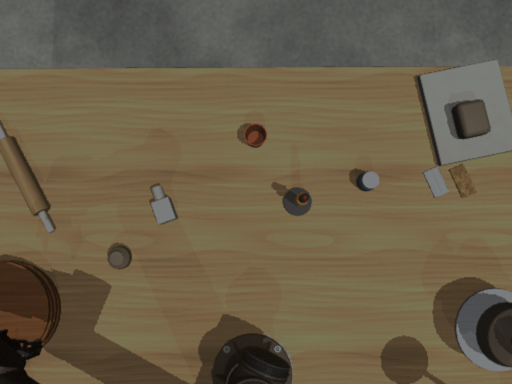

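Side view: bottle near (205,175), stand and light (276,240), cup (303,194), jar (341,291), pot (153,166). Top view: bottle body about (163,210) with its neck at (157,191), stand (297,201), pot (119,257), cup (255,135), jar (368,180).

Run:
```python
from h import *
for n,box in(('top',(140,175,190,235)),('side',(180,150,235,200)),('top',(275,175,320,225)),('side',(250,195,300,275))):
    im=cv2.imread(f'pics/{n}0.png'); x0,y0,x1,y1=box
    c=cv2.resize(im[y0:y1,x0:x1],None,fx=8,fy=8,interpolation=cv2.INTER_NEAREST)
    cv2.imwrite(f'pics/c_{n}_{x0}.png',c)
    if x0 in(140,180):
        hsv=cv2.cvtColor(im,cv2.COLOR_BGR2HSV); m=np.zeros(im.shape[:2],np.uint8)
        m[y0:y1,x0:x1]=((hsv[y0:y1,x0:x1,1]<60)&(hsv[y0:y1,x0:x1,2]>70))*255
        D=np.load(n+'0.npy'); v,u=np.nonzero(m)
        P=np.array([pt(n,a,b,D[b,a]) for a,b in zip(u,v)])
        print(n,len(P),P.min(0),P.max(0),np.median(P,0))
        if n=='top':
            B=P[P[:,2]>20]; r=cv2.minAreaRect(B[:,:2].astype(np.float32)); print(r)
            C=B[B[:,2]>51]; r=cv2.minAreaRect(C[:,:2].astype(np.float32)); print('body?',r,len(C))
            for q in B[::9]: print(q.round())
```

```text
top 603 [447.26023197   4.94892076  -4.09679219] [ 586.4777229   320.66691683 1488.98566274] [517.03478312 278.79676498  55.54416764]
((473.409423828125, 177.27911376953125), (331.832275390625, 106.83270263671875), 63.52597427368164)
body? ((469.8949279785156, 172.2101287841797), (322.71435546875, 99.04542541503906), 65.23129272460938) 417
[586. 290.  46.]
[584. 283.  31.]
[581. 283.  35.]
[577. 285.  37.]
[574. 293.  47.]
[570. 299.  47.]
[568. 306.  42.]
[568. 279.  37.]
[564. 286.  47.]
[561. 292.  50.]
[558. 299.  45.]
[559. 274.  32.]
[555. 280.  47.]
[551. 286.  51.]
[548. 292.  50.]
[547. 262.  61.]
[546. 284.  43.]
[543. 300.  41.]
[542. 269.  54.]
[539. 284.  56.]
[538. 256.  59.]
[535. 278.  57.]
[532. 306.  58.]
[532. 278.  58.]
[533. 252.  47.]
[529. 284.  58.]
[529. 256.  58.]
[526. 290.  58.]
[526. 263.  57.]
[523. 293.  57.]
[523. 267.  49.]
[520. 300.  56.]
[520. 272.  56.]
[517. 307.  52.]
[517. 277.  59.]
[516. 250.  61.]
[514. 281.  59.]
[514. 254.  52.]
[511. 287.  56.]
[511. 259.  57.]
[508. 293.  58.]
[508. 266.  52.]
[505. 296.  58.]
[504. 268.  58.]
[505. 242.  48.]
[501. 275.  58.]
[501. 247.  59.]
[498. 281.  58.]
[498. 252.  65.]
[495. 287.  59.]
[495. 258.  62.]
[492. 292.  61.]
[492. 265.  58.]
[492. 237.  60.]
[489. 269.  54.]
[489. 241.  57.]
[486. 275.  54.]
[486. 246.  61.]
[483. 281.  56.]
[483. 254.  54.]
[480. 283.  61.]
[480. 257.  51.]
[477. 278.  53.]
[477. 255.  24.]
[474. 265.  58.]
[471. 274.  25.]
side 517 [ 124.52236233 -695.53786959   -1.34207581] [608.84702119 363.55181915 911.31559597] [510.15938827 258.04769752  44.14558121]
```

Run:
```python
from h import *
n='top';im=cv2.imread('pics/top0.png');hsv=cv2.cvtColor(im,cv2.COLOR_BGR2HSV)
x0,y0,x1,y1=140,175,190,235
m=np.zeros(im.shape[:2],np.uint8); m[y0:y1,x0:x1]=((hsv[y0:y1,x0:x1,1]<60)&(hsv[y0:y1,x0:x1,2]>70))*255
cv2.imwrite('pics/m.png',cv2.resize(m[y0:y1,x0:x1],None,fx=8,fy=8,interpolation=0))
D=np.load('top0.npy'); v,u=np.nonzero(m)
P=np.array([pt(n,a,b,D[b,a]) for a,b in zip(u,v)]);ok=(P[:,2]>15)&(P[:,2]<80);u,v=u[ok],v[ok]
Q=np.array([plane(n,a,b,56)[:2] for a,b in zip(u,v)])
# axis estimate
c=Q.mean(0); w,V=np.linalg.eigh(np.cov((Q-c).T)); a=V[:,1]*np.sign(V[0,1]); b=np.array([-a[1],a[0]])
s=(Q-c)@a; t=(Q-c)@b
print(c,a,np.degrees(np.arctan2(a[1],a[0])))
for lo in np.arange(s.min(),s.max(),6):
    k=(s>=lo)&(s<lo+6); print(round(lo,1),k.sum(),t[k].min().round(1),t[k].max().round(1),t[k].mean().round(1))
B=Q[s<15]; print(cv2.minAreaRect(B.astype(np.float32)))
```

```text
[520.97626271 275.99740205] [0.95286344 0.30339952] 17.661901369008973
-51.3 35 -28.6 26.6 0.3
-45.3 37 -29.6 27.7 -1.4
-39.3 37 -29.4 26.8 -1.8
-33.3 36 -27.4 27.9 0.3
-27.3 35 -28.3 26.1 -0.8
-21.3 36 -28.1 28.1 -0.1
-15.3 37 -27.0 29.2 1.9
-9.3 37 -27.9 29.4 1.3
-3.3 37 -26.8 28.5 0.8
2.7 38 -27.7 29.7 1.0
8.7 36 -26.7 27.8 0.4
14.7 36 -26.5 29.9 1.6
20.7 23 -20.6 18.3 -1.1
26.7 21 -17.5 15.6 -1.3
32.7 20 -15.4 14.7 -0.7
38.7 22 -17.3 15.8 -0.9
44.7 21 -16.2 16.0 -0.3
50.7 21 -17.1 15.1 -0.5
56.7 21 -16.0 16.2 0.4
62.7 7 -14.0 8.5 -4.1
((503.6055603027344, 270.5139465332031), (66.01610565185547, 58.19805145263672), 18.882009506225586)
```

View pics/c_top_140.png

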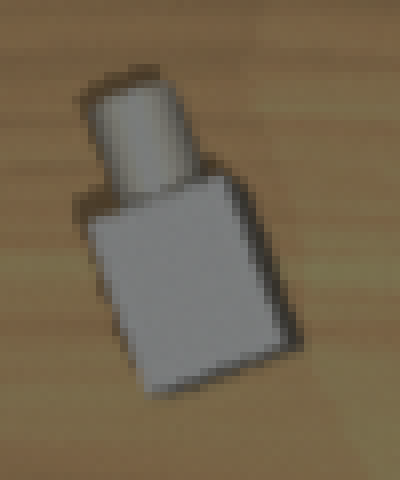

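View pics/c_side_180.png

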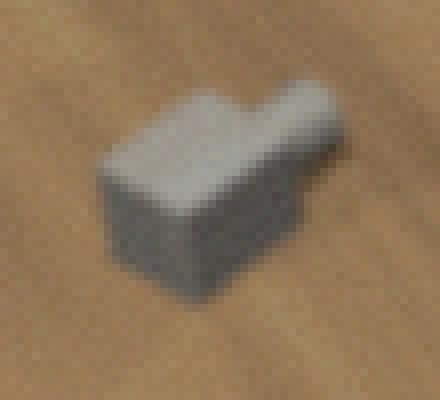

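View pics/c_top_275.png

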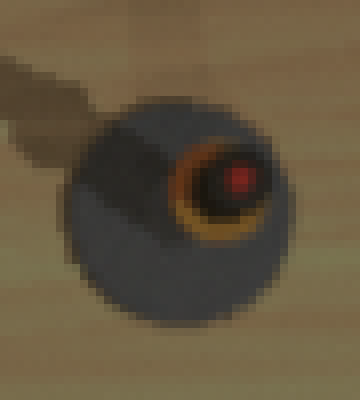

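View pics/c_side_250.png

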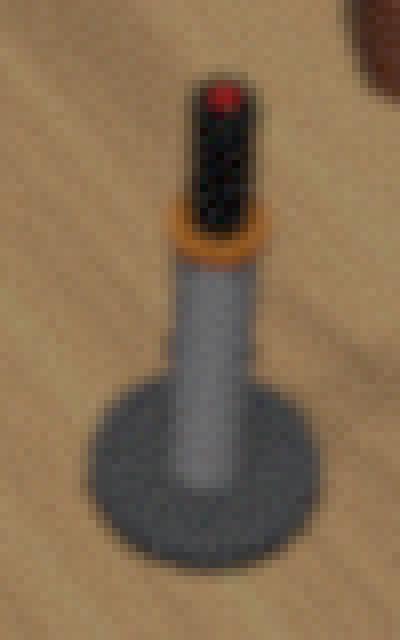

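Bottle: base at about (470.6, 259.5), mouth (580, 296), axis 18.3° from +x, and the body's measured size matches what was given. I'll add a helper that prints move numbers, then approach the neck near the mouth.

```bash
cat >> h.py <<'E'
from scipy.spatial.transform import Rotation as Ro
def go(x,y,z,jaw=None):
    s=sensors.get_state(); R=Ro.from_rotvec(s['tcp_rot']).as_matrix(); d=np.array([x,y,z])-s['tool_pos']
    t=R.T@d; cur=np.degrees(np.arctan2(R[1,1],R[0,1]))
    yaw=0
    if jaw is not None: yaw=-((jaw-cur+90)%180-90)
    print('t',round(s['time'],2),'pos',s['tool_pos'].round(1),'jaw',cur.round(2),'tilt',np.degrees(np.arccos(-R[2,2])).round(2),'gap',round(s['finger_gap'],3),'F',s['wrist_force'].round(1),'q6',s['q'][5].round(2))
    print('mm',t.round(1),'scaled',(t/300).round(4),'yaw',round(np.radians(yaw)/1.5,4))
E
python3 - <<'E'
from h import *
go(573,293.4,231,108.3)
for nm,u,v,z in(('foot',297.5,201.5,12),('collar',302.3,198.7,146),('top',305,197.3,206)): print(nm,plane('top',u,v,z))
for nm,u,v,z in(('foot',250+204/8,195+470/8,12),('collar',250+218/8,195+225/8,146),('top',250+224/8,195+95/8,206)): print(nm,plane('side',u,v,z))
E
```

```text
t 0.1 pos [168.9 601.5 230.8] jaw 74.31 tilt 0.06 gap 0.999 F [-0.3  0.7  0.7] q6 -0.11
mm [-4.724e+02 -1.874e+02 -1.000e-01] scaled [-1.5745e+00 -6.2470e-01 -2.0000e-04] yaw -0.3955
foot [ 533.48807734 -147.96031979   12.        ]
collar [ 533.68874433 -148.11485689  146.        ]
top [ 533.65694882 -148.81196546  206.        ]
foot [ 533.79397865 -155.2999225    12.        ]
collar [ 535.96659548 -152.02340735  146.        ]
top [ 538.15880042 -148.15108409  206.        ]
```

step_arm(
  targets=[
    {"dx": -0.8, "dy": -0.32, "dz": 0, "yaw": -0.2, "fingers": 0},
    {"dx": -0.8, "dy": -0.32, "dz": 0, "yaw": -0.2, "fingers": 0},
    {"dx": -0.8, "dy": -0.32, "dz": 0, "yaw": -0.2, "fingers": 0},
    {"dx": -0.8, "dy": -0.32, "dz": 0, "yaw": -0.2, "fingers": 0},
    {"dx": -0.8, "dy": -0.32, "dz": 0, "yaw": -0.2, "fingers": 0},
  ],
)

```text
time: 0.72
tool_pos: [376.5, 442.0, 230.6]
tcp_rot: [0.035, -3.141, 0.002]
wrist_force: [0.5, 0.3, -0.6]
finger_gap: 0.996
```

```bash
python3 -c "
from h import *
go(573,293.4,90,108.3)"
```

```text
t 0.72 pos [376.5 442.  230.6] jaw 91.28 tilt 0.09 gap 0.996 F [ 0.5  0.3 -0.6] q6 -0.84
mm [-193.2 -152.7  140.7] scaled [-0.6441 -0.5091  0.469 ] yaw -0.198
```

step_arm(
  targets=[
    {"dx": -0.644, "dy": -0.509, "dz": 0.0, "yaw": -0.198, "fingers": 0},
    {"dx": -0.644, "dy": -0.509, "dz": 0.0, "yaw": -0.198, "fingers": 0},
    {"dx": -0.644, "dy": -0.509, "dz": 0.2, "yaw": -0.198, "fingers": 0},
    {"dx": -0.644, "dy": -0.509, "dz": 0.469, "yaw": -0.198, "fingers": 0},
    {"dx": -0.644, "dy": -0.509, "dz": 0.469, "yaw": -0.198, "fingers": 0},
  ],
)

```text
time: 1.35
tool_pos: [569.4, 296.4, 97.0]
tcp_rot: [0.5, -3.101, 0.002]
wrist_force: [0.2, 0.1, -0.3]
finger_gap: 1.001
```

```bash
python3 -c "
from h import *
go(573,293.4,70,108.3)"
```

```text
t 1.35 pos [569.4 296.4  97. ] jaw 108.3 tilt 0.06 gap 1.001 F [ 0.2  0.1 -0.3] q6 -1.51
mm [-2.5 -3.9 27. ] scaled [-0.0085 -0.0131  0.0901] yaw 0.0
```

Going down to TCP z 10 mm at the neck.

step_arm(
  targets=[
    {"dx": -0.0085, "dy": -0.013, "dz": 0.09, "yaw": 0, "fingers": 0},
    {"dx": -0.0085, "dy": -0.013, "dz": 0.2, "yaw": 0, "fingers": 0},
    {"dx": -0.0085, "dy": -0.013, "dz": 0.29, "yaw": 0, "fingers": 0},
    {"dx": -0.0085, "dy": -0.013, "dz": 0.29, "yaw": 0, "fingers": 0},
    {"dx": -0.0085, "dy": -0.013, "dz": 0.29, "yaw": 0, "fingers": 0},
  ],
)

```text
time: 1.98
tool_pos: [573.2, 293.9, 10.9]
tcp_rot: [-0.5, 3.101, -0.001]
wrist_force: [-0.2, 0.2, 0.7]
finger_gap: 0.999
```

```bash
python3 -c "
from h import *
go(573,293.4,10,108.3)
for n,b in(('side',(160,120,260,200)),('top',(120,150,200,240))):
    p,_=grab_frame(n); x0,y0,x1,y1=b
    cv2.imwrite(f'pics/{n}1.png',cv2.resize(p[y0:y1,x0:x1,::-1],None,fx=6,fy=6))"
```

```text
t 1.98 pos [573.2 293.9  10.9] jaw 108.33 tilt 0.06 gap 0.999 F [-0.2  0.2  0.7] q6 -1.52
mm [ 0.4 -0.4  0.9] scaled [ 0.0012 -0.0014  0.003 ] yaw 0.0004
```

View pics/side1.png

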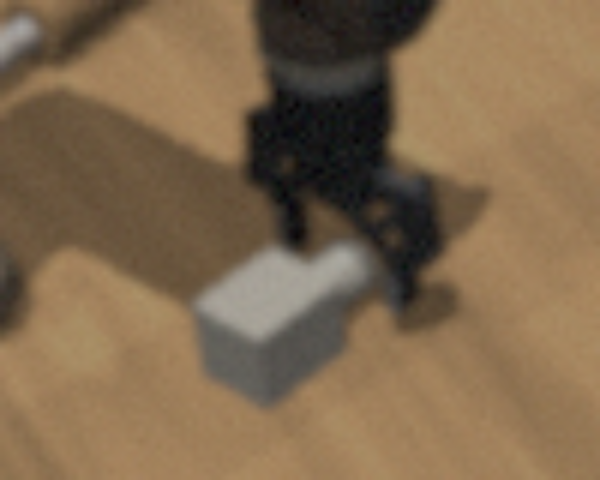

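View pics/top1.png

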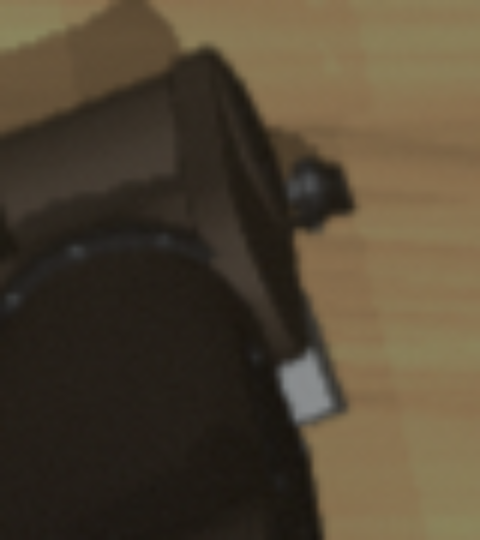

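The jaws straddle the neck near the mouth (side crop about (345,265)). The arm blocks the top view. Closing.

step_arm(
  targets=[
    {"dx": 0, "dy": 0, "dz": 0, "yaw": 0, "fingers": 1},
    {"dx": 0, "dy": 0, "dz": 0, "yaw": 0, "fingers": 1},
    {"dx": 0, "dy": 0, "dz": 0, "yaw": 0, "fingers": 1},
    {"dx": 0, "dy": 0, "dz": 0, "yaw": 0, "fingers": 1},
    {"dx": 0, "dy": 0, "dz": 0, "yaw": 0, "fingers": 1},
  ],
)

```text
time: 2.7
tool_pos: [573.6, 293.9, 11.8]
tcp_rot: [-0.5, 3.099, -0.001]
wrist_force: [-0.3, -0.5, 6.6]
finger_gap: 0.394
```

```bash
python3 -c "
from h import *
go(573,293.4,10,108.3)
b=np.array([470.6,259.5]);a=np.array([np.cos(np.radians(18.3)),np.sin(np.radians(18.3))])
L=108;r=np.hypot(L,28);p0=np.arctan2(28,L)
for d in (10,20,30,40,50,60,70,80,90):
  t=p0+np.radians(d); print(d,'dx',round((L-r*np.cos(t)),1),'dz',round(-(r*np.sin(t)-28),1))
"
```

```text
t 2.7 pos [573.6 293.9  11.8] jaw 108.32 tilt 0.13 gap 0.394 F [-0.3 -0.5  6.6] q6 -1.52
mm [ 0.8 -0.3  1.8] scaled [ 0.0026 -0.001   0.0059] yaw 0.0002
10 dx 6.5 dz -18.3
20 dx 16.1 dz -35.2
30 dx 28.5 dz -50.2
40 dx 43.3 dz -62.9
50 dx 60.0 dz -72.7
60 dx 78.2 dz -79.5
70 dx 97.4 dz -83.1
80 dx 116.8 dz -83.2
90 dx 136.0 dz -80.0
```

step_arm(
  targets=[
    {"dx": 0.005, "dy": 0, "dz": -0.03, "yaw": 0, "fingers": 1},
    {"dx": 0.02, "dy": 0, "dz": -0.06, "yaw": 0, "fingers": 1},
    {"dx": 0.035, "dy": 0, "dz": -0.09, "yaw": 0, "fingers": 1},
    {"dx": 0.054, "dy": 0, "dz": -0.117, "yaw": 0, "fingers": 1},
    {"dx": 0.054, "dy": 0, "dz": -0.117, "yaw": 0, "fingers": 1},
  ],
)

```text
time: 3.32
tool_pos: [558.0, 288.8, 47.7]
tcp_rot: [-0.5, 3.099, -0.001]
wrist_force: [-0.5, -0.2, -3.9]
finger_gap: 0.39
```

```bash
python3 -c "
from h import *
go(573,293.4,10,108.3)
for n,b in(('side',(160,120,260,200)),('top',(120,150,200,240))):
    p,_=grab_frame(n); x0,y0,x1,y1=b
    cv2.imwrite(f'pics/{n}2.png',cv2.resize(p[y0:y1,x0:x1,::-1],None,fx=6,fy=6))"
```

```text
t 3.33 pos [558.  288.8  47.7] jaw 108.32 tilt 0.17 gap 0.39 F [-0.5 -0.2 -3.9] q6 -1.52
mm [-15.6  -0.3  37.7] scaled [-0.0519 -0.0011  0.1257] yaw 0.0002
```

View pics/side2.png

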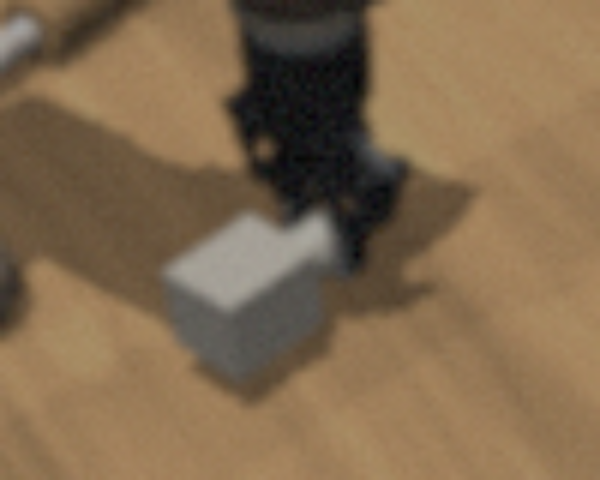

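The bottle was lifted level, so the grip resists pivoting. Wrist force of about 4 N puts the bottle near 0.4 kg. I'll ease the grip slightly so the base end sinks and rests on the bench.

step_arm(
  targets=[
    {"dx": 0, "dy": 0, "dz": 0, "yaw": 0, "fingers": 0.63},
    {"dx": 0, "dy": 0, "dz": 0, "yaw": 0, "fingers": 0.63},
  ],
)

```text
time: 3.68
tool_pos: [558.2, 288.8, 46.6]
tcp_rot: [-0.5, 3.1, -0.001]
wrist_force: [-0.1, -0.1, -4.2]
finger_gap: 0.391
```

```bash
cat > look.py <<'E'
from h import *
import sys
k=sys.argv[1]
go(573,293.4,10,108.3)
p,_=grab_frame('side'); x0,y0,x1,y1=(150,110,260,200)
cv2.imwrite(f'pics/side{k}.png',cv2.resize(p[y0:y1,x0:x1,::-1],None,fx=6,fy=6))
E
python3 look.py 3
```

```text
t 3.67 pos [558.2 288.8  46.6] jaw 108.32 tilt 0.12 gap 0.391 F [-0.1 -0.1 -4.2] q6 -1.52
mm [-15.5  -0.2  36.6] scaled [-0.0516 -0.0008  0.122 ] yaw 0.0002
```

View pics/side3.png

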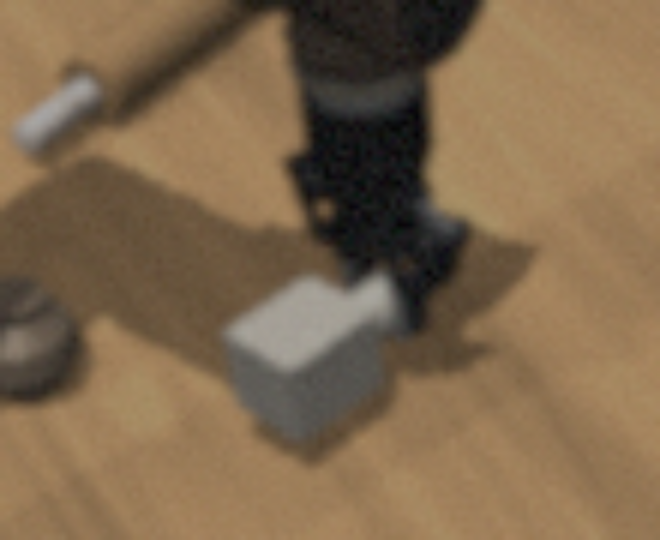

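Still held nearly level, with the base slightly drooped. I'll ease the grip further.

step_arm(
  targets=[
    {"dx": 0, "dy": 0, "dz": 0, "yaw": 0, "fingers": 0.612},
    {"dx": 0, "dy": 0, "dz": 0, "yaw": 0, "fingers": 0.612},
  ],
)

```text
time: 3.98
tool_pos: [558.2, 288.8, 46.5]
tcp_rot: [-0.5, 3.1, -0.001]
wrist_force: [0.2, -0.3, -3.1]
finger_gap: 0.393
```

```bash
python3 look.py 4
```

```text
t 3.98 pos [558.2 288.8  46.5] jaw 108.32 tilt 0.11 gap 0.393 F [ 0.2 -0.3 -3.1] q6 -1.52
mm [-15.5  -0.3  36.6] scaled [-0.0516 -0.0009  0.1219] yaw 0.0002
```

View pics/side4.png

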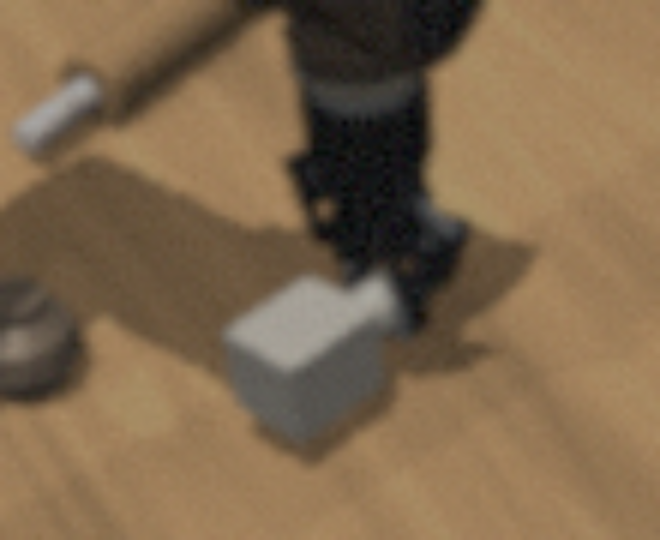

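Moving very slightly. Easing in smaller steps.

step_arm(
  targets=[
    {"dx": 0, "dy": 0, "dz": 0, "yaw": 0, "fingers": 0.605},
    {"dx": 0, "dy": 0, "dz": 0, "yaw": 0, "fingers": 0.605},
  ],
)

```text
time: 4.28
tool_pos: [558.2, 288.8, 46.6]
tcp_rot: [-0.5, 3.1, -0.001]
wrist_force: [-0.4, -0.1, -3.5]
finger_gap: 0.395
```

```bash
python3 look.py 5
```

```text
t 4.28 pos [558.2 288.8  46.6] jaw 108.32 tilt 0.12 gap 0.395 F [-0.4 -0.1 -3.5] q6 -1.52
mm [-15.4  -0.3  36.6] scaled [-0.0515 -0.0009  0.122 ] yaw 0.0002
```

View pics/side5.png

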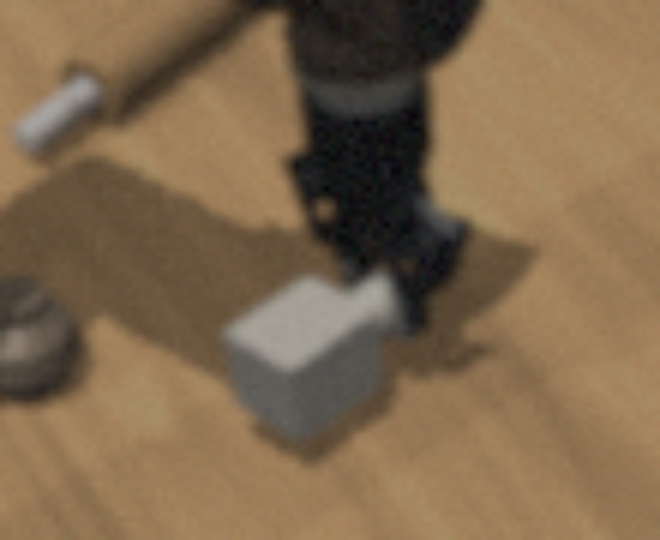

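step_arm(
  targets=[
    {"dx": 0, "dy": 0, "dz": 0, "yaw": 0, "fingers": 0.6},
    {"dx": 0, "dy": 0, "dz": 0, "yaw": 0, "fingers": 0.6},
  ],
)

```text
time: 4.58
tool_pos: [558.1, 288.8, 46.6]
tcp_rot: [-0.5, 3.1, -0.001]
wrist_force: [-0.4, 0.7, -3.8]
finger_gap: 0.402
```

```bash
python3 look.py 6
```

```text
t 4.58 pos [558.1 288.8  46.6] jaw 108.31 tilt 0.12 gap 0.402 F [-0.4  0.7 -3.8] q6 -1.52
mm [-15.5  -0.2  36.6] scaled [-0.0516 -0.0008  0.1221] yaw 0.0002
```

View pics/side6.png

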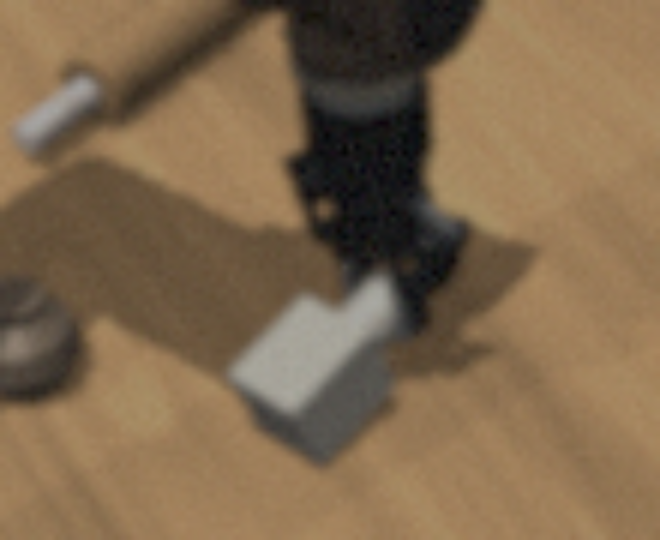

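It pivoted about 20° and the base edge reached the bench. I'll follow the arc with this light grip.

step_arm(
  targets=[
    {"dx": 0.02, "dy": 0, "dz": -0.025, "yaw": 0, "fingers": 0.6},
    {"dx": 0.04, "dy": 0, "dz": -0.05, "yaw": 0, "fingers": 0.6},
    {"dx": 0.065, "dy": 0, "dz": -0.072, "yaw": 0, "fingers": 0.6},
    {"dx": 0.09, "dy": 0, "dz": -0.092, "yaw": 0, "fingers": 0.6},
    {"dx": 0.09, "dy": 0, "dz": -0.092, "yaw": 0, "fingers": 0.6},
  ],
)

```text
time: 5.25
tool_pos: [532.1, 280.3, 74.9]
tcp_rot: [-0.5, 3.099, -0.001]
wrist_force: [0.2, 0.7, -3.4]
finger_gap: 0.402
```

```bash
python3 look.py 7
```

```text
t 5.25 pos [532.1 280.3  74.9] jaw 108.32 tilt 0.15 gap 0.402 F [ 0.2  0.7 -3.4] q6 -1.51
mm [-42.8  -0.3  65. ] scaled [-0.1426 -0.0011  0.2166] yaw 0.0003
```

View pics/side7.png

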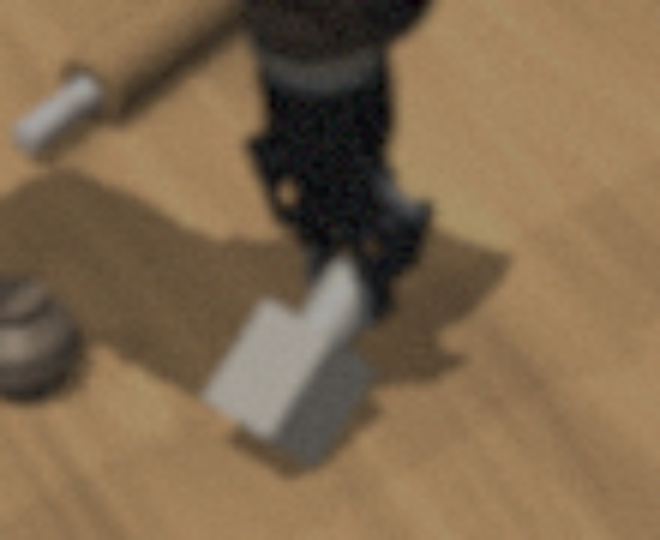

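step_arm(
  targets=[
    {"dx": 0.03, "dy": 0, "dz": -0.03, "yaw": 0, "fingers": 0.6},
    {"dx": 0.06, "dy": 0, "dz": -0.05, "yaw": 0, "fingers": 0.6},
    {"dx": 0.1, "dy": 0, "dz": -0.06, "yaw": 0, "fingers": 0.6},
    {"dx": 0.14, "dy": 0, "dz": -0.07, "yaw": 0, "fingers": 0.6},
    {"dx": 0.14, "dy": 0, "dz": -0.07, "yaw": 0, "fingers": 0.6},
  ],
)

```text
time: 5.92
tool_pos: [491.7, 266.9, 95.8]
tcp_rot: [-0.5, 3.099, -0.001]
wrist_force: [0.1, -0.4, -3.2]
finger_gap: 0.399
```

```bash
python3 look.py 8
```

```text
t 5.92 pos [491.7 266.9  95.8] jaw 108.33 tilt 0.14 gap 0.399 F [ 0.1 -0.4 -3.2] q6 -1.51
mm [-85.3  -0.4  86. ] scaled [-0.2843 -0.0013  0.2865] yaw 0.0004
```

View pics/side8.png

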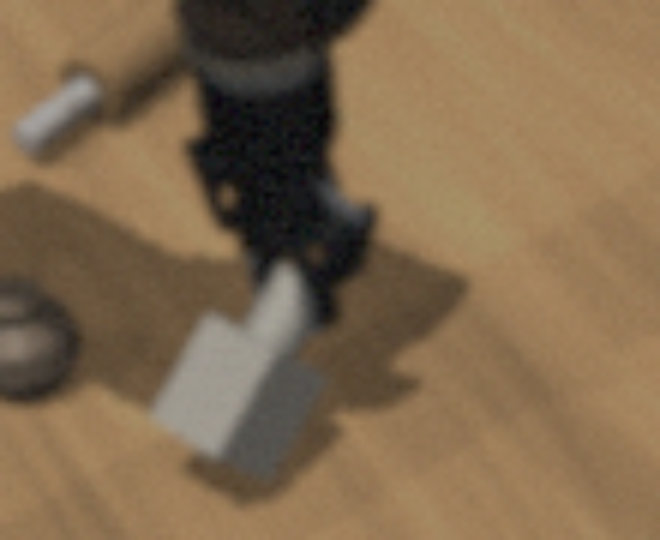

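Now about 55° and hanging. Easing a hair more to let it swing down.

step_arm(
  targets=[
    {"dx": 0.0, "dy": 0, "dz": -0.01, "yaw": 0, "fingers": 0.597},
    {"dx": 0.0, "dy": 0, "dz": -0.02, "yaw": 0, "fingers": 0.597},
    {"dx": 0.0, "dy": 0, "dz": -0.03, "yaw": 0, "fingers": 0.597},
  ],
)

```text
time: 6.35
tool_pos: [492.7, 267.2, 104.9]
tcp_rot: [-0.5, 3.098, -0.0]
wrist_force: [-0.5, 0.0, -3.2]
finger_gap: 0.407
```

```bash
python3 look.py 9
```

```text
t 6.35 pos [492.7 267.2 104.9] jaw 108.32 tilt 0.2 gap 0.407 F [-0.5  0.  -3.2] q6 -1.51
mm [-84.1  -0.3  95.2] scaled [-0.2805 -0.001   0.3172] yaw 0.0003
```

View pics/side9.png

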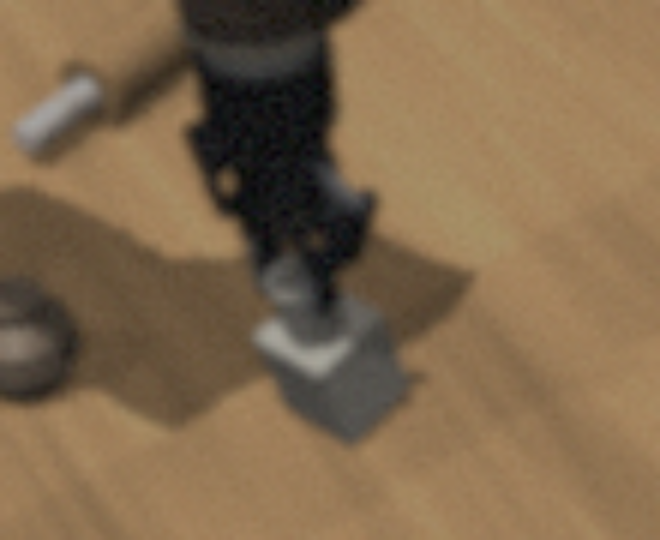

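It swung through vertical and past it. Letting it settle.

step_arm(
  targets=[
    {"dx": 0.0, "dy": 0, "dz": 0, "yaw": 0, "fingers": 0.598},
    {"dx": 0.0, "dy": 0, "dz": 0, "yaw": 0, "fingers": 0.598},
    {"dx": 0.0, "dy": 0, "dz": 0, "yaw": 0, "fingers": 0.598},
    {"dx": 0.0, "dy": 0, "dz": 0, "yaw": 0, "fingers": 0.598},
  ],
)

```text
time: 6.9
tool_pos: [492.6, 267.2, 105.1]
tcp_rot: [-0.5, 3.098, -0.0]
wrist_force: [0.2, -0.2, -3.8]
finger_gap: 0.399
```

```bash
python3 look.py 10
```

```text
t 6.9 pos [492.6 267.2 105.1] jaw 108.32 tilt 0.19 gap 0.399 F [ 0.2 -0.2 -3.8] q6 -1.51
mm [-84.2  -0.3  95.4] scaled [-0.2807 -0.0011  0.3181] yaw 0.0003
```

View pics/side10.png

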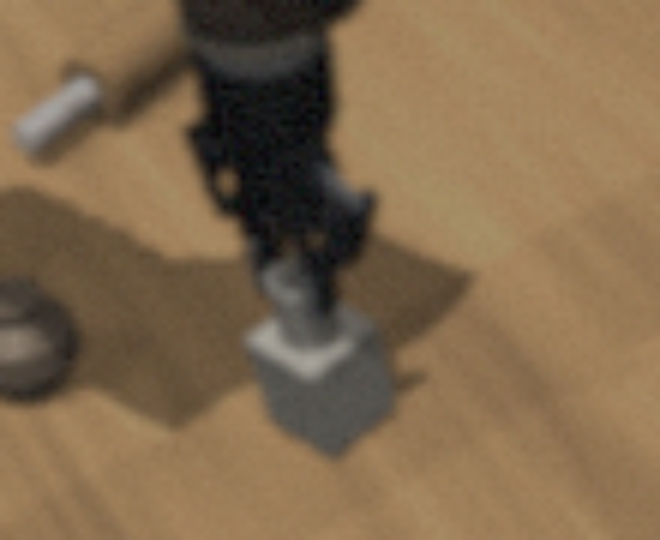

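About 10° past vertical. Lowering with the light grip so the bench squares the base.

step_arm(
  targets=[
    {"dx": 0.0, "dy": 0, "dz": 0.01, "yaw": 0, "fingers": 0.597},
    {"dx": 0.0, "dy": 0, "dz": 0.02, "yaw": 0, "fingers": 0.597},
    {"dx": 0.0, "dy": 0, "dz": 0.03, "yaw": 0, "fingers": 0.597},
    {"dx": 0.0, "dy": 0, "dz": 0.04, "yaw": 0, "fingers": 0.597},
    {"dx": 0.0, "dy": 0, "dz": 0.045, "yaw": 0, "fingers": 0.597},
  ],
)

```text
time: 7.58
tool_pos: [494.4, 267.8, 92.9]
tcp_rot: [-0.499, 3.093, 0.001]
wrist_force: [1.9, -0.6, 10.1]
finger_gap: 0.402
```

```bash
python3 look.py 11
```

```text
t 7.58 pos [494.4 267.8  92.9] jaw 108.32 tilt 0.47 gap 0.402 F [ 1.9 -0.6 10.1] q6 -1.51
mm [-82.   -0.4  83.6] scaled [-0.2734 -0.0013  0.2787] yaw 0.0003
```

View pics/side11.png

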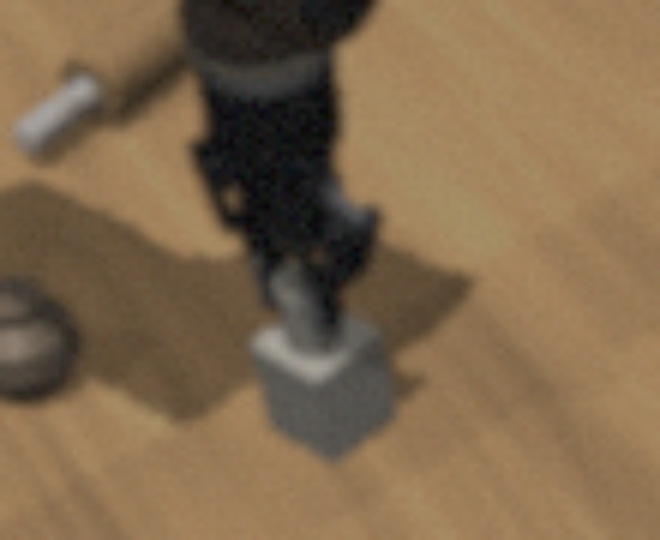

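Contact at about 10 N with the bottle near upright. Opening gently.

step_arm(
  targets=[
    {"dx": 0.0, "dy": 0, "dz": 0.0, "yaw": 0, "fingers": 0.594},
    {"dx": 0.0, "dy": 0, "dz": 0.0, "yaw": 0, "fingers": 0.59},
    {"dx": 0.0, "dy": 0, "dz": 0.0, "yaw": 0, "fingers": 0.58},
    {"dx": 0.0, "dy": 0, "dz": 0.0, "yaw": 0, "fingers": 0.56},
    {"dx": 0.0, "dy": 0, "dz": 0.0, "yaw": 0, "fingers": 0.53},
  ],
)

```text
time: 8.25
tool_pos: [494.3, 267.7, 92.7]
tcp_rot: [-0.499, 3.094, 0.001]
wrist_force: [0.6, 0.7, -0.7]
finger_gap: 0.469
```

```bash
python3 look.py 12
```

```text
t 8.25 pos [494.3 267.7  92.7] jaw 108.32 tilt 0.45 gap 0.469 F [ 0.6  0.7 -0.7] q6 -1.51
mm [-82.2  -0.3  83.4] scaled [-0.2739 -0.0011  0.2779] yaw 0.0002
```

View pics/side12.png

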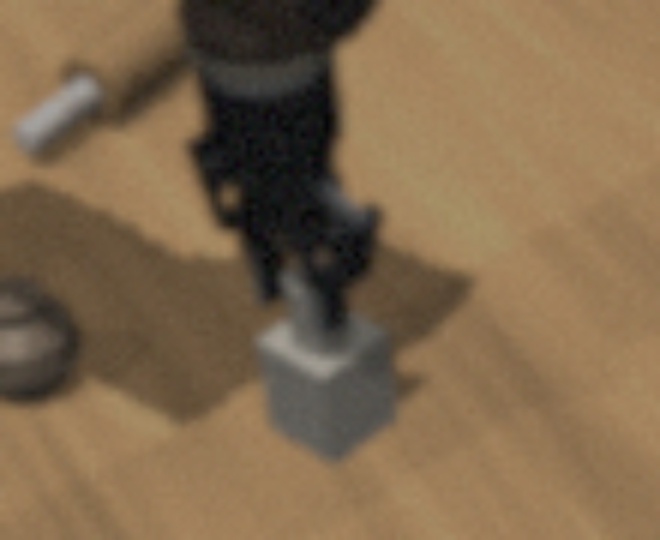

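Standing upright and free of force. Opening fully, then rising.

step_arm(
  targets=[
    {"dx": 0.0, "dy": 0, "dz": 0.0, "yaw": 0, "fingers": 0.3},
    {"dx": 0.0, "dy": 0, "dz": 0.0, "yaw": 0, "fingers": 0.0},
    {"dx": 0.0, "dy": 0, "dz": -0.1, "yaw": 0, "fingers": 0.0},
    {"dx": 0.0, "dy": 0, "dz": -0.3, "yaw": 0, "fingers": 0.0},
    {"dx": 0.0, "dy": 0, "dz": -0.5, "yaw": 0, "fingers": 0},
  ],
)

```text
time: 8.93
tool_pos: [492.8, 267.4, 244.3]
tcp_rot: [-0.499, 3.095, 0.001]
wrist_force: [0.2, -0.4, 0.7]
finger_gap: 1.0
```

```bash
python3 -c "
from h import *
go(534,-148.5,290,0)
import math
for j in (0,30,60,90,120,150): print(j); go(534,-148.5,290,j)"
```

```text
t 8.93 pos [492.8 267.4 244.3] jaw 108.32 tilt 0.4 gap 1.0 F [ 0.2 -0.4  0.7] q6 -1.51
mm [  91.3 -407.8  -46.1] scaled [ 0.3044 -1.3592 -0.1535] yaw -0.834
0
t 8.93 pos [492.8 267.4 244.3] jaw 108.32 tilt 0.4 gap 1.0 F [ 0.2 -0.4  0.7] q6 -1.51
mm [  91.3 -407.8  -46.1] scaled [ 0.3044 -1.3592 -0.1535] yaw -0.834
30
t 8.93 pos [492.8 267.4 244.3] jaw 108.32 tilt 0.4 gap 1.0 F [ 0.2 -0.4  0.7] q6 -1.51
mm [  91.3 -407.8  -46.1] scaled [ 0.3044 -1.3592 -0.1535] yaw 0.9113
60
t 8.93 pos [492.8 267.4 244.3] jaw 108.32 tilt 0.4 gap 1.0 F [ 0.2 -0.4  0.7] q6 -1.51
mm [  91.3 -407.8  -46.1] scaled [ 0.3044 -1.3592 -0.1535] yaw 0.5622
90
t 8.93 pos [492.8 267.4 244.3] jaw 108.32 tilt 0.4 gap 1.0 F [ 0.2 -0.4  0.7] q6 -1.51
mm [  91.3 -407.8  -46.1] scaled [ 0.3044 -1.3592 -0.1535] yaw 0.2132
120
t 8.93 pos [492.8 267.4 244.3] jaw 108.32 tilt 0.4 gap 1.0 F [ 0.2 -0.4  0.7] q6 -1.51
mm [  91.3 -407.8  -46.1] scaled [ 0.3044 -1.3592 -0.1535] yaw -0.1359
150
t 8.93 pos [492.8 267.4 244.3] jaw 108.32 tilt 0.4 gap 1.0 F [ 0.2 -0.4  0.7] q6 -1.51
mm [  91.3 -407.8  -46.1] scaled [ 0.3044 -1.3592 -0.1535] yaw -0.485
```

step_arm(
  targets=[
    {"dx": 0.05, "dy": -0.2, "dz": -0.15, "yaw": 0.04, "fingers": 0},
    {"dx": 0.1, "dy": -0.45, "dz": -0.15, "yaw": 0.08, "fingers": 0},
    {"dx": 0.15, "dy": -0.65, "dz": -0.15, "yaw": 0.12, "fingers": 0},
    {"dx": 0.2, "dy": -0.85, "dz": -0.15, "yaw": 0.16, "fingers": 0},
    {"dx": 0.22, "dy": -1.0, "dz": -0.15, "yaw": 0.2, "fingers": 0},
  ],
)

```text
time: 9.55
tool_pos: [522.8, -32.5, 289.4]
tcp_rot: [-0.028, 3.134, 0.002]
wrist_force: [1.5, 0.3, 0.4]
finger_gap: 0.995
```

Run:
```python
from h import *
go(534,-148.5,290,90)
for n in('side','top'):
    p,d=grab_frame(n); cv2.imwrite(f'pics/{n}13.png',p[:,:,::-1]); np.save(n+'13.npy',d)
im=cv2.imread('pics/top13.png'); cv2.imwrite('pics/c13t.png',cv2.resize(im[170:270,110:230],None,fx=6,fy=6,interpolation=0))
im=cv2.imread('pics/side13.png'); cv2.imwrite('pics/c13s.png',cv2.resize(im[140:210,160:250],None,fx=8,fy=8,interpolation=0))
```

```text
t 9.55 pos [522.8 -32.5 289.4] jaw 91.02 tilt 0.44 gap 0.995 F [1.5 0.3 0.4] q6 -1.78
mm [  -9.2 -116.2   -0.7] scaled [-0.0306 -0.3873 -0.0024] yaw 0.0119
```

View pics/c13t.png

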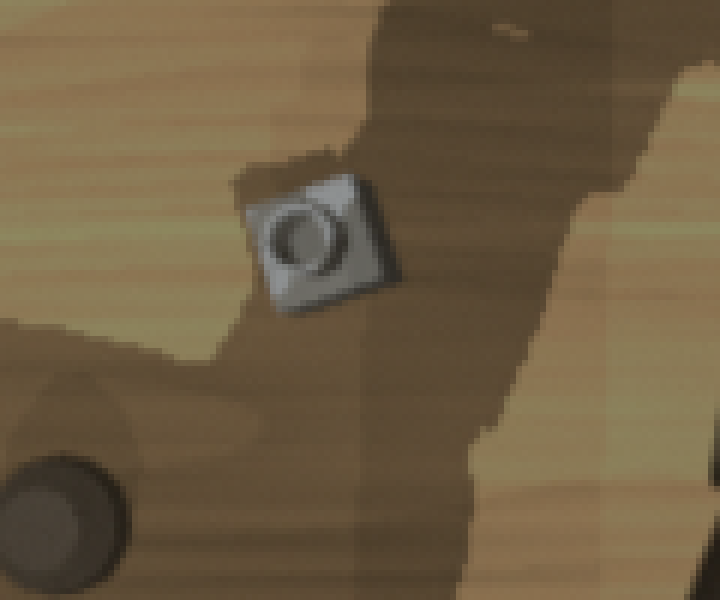

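View pics/c13s.png

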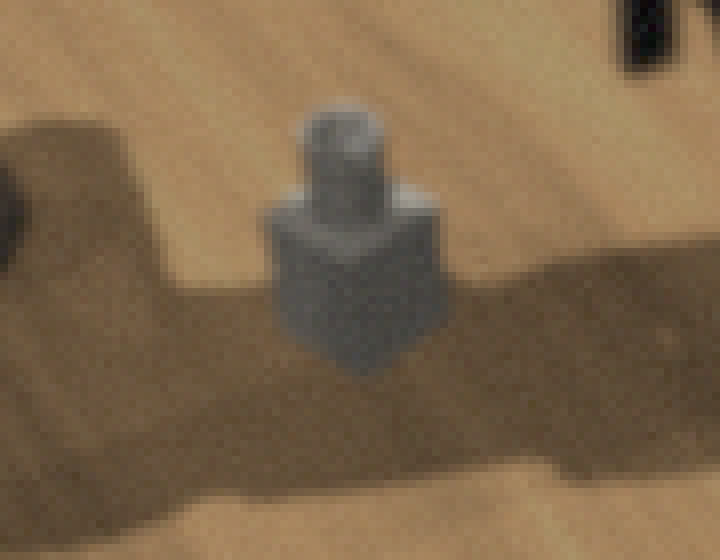

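Bottle standing upright: mouth ring at crop (308,239) in the top view and vertical edges in the side view. Measuring its mouth and shoulder centres.

Run:
```python
from h import *
n='top'
print('mouth eye',plane(n,110+308/6-.5,170+239/6-.5,115),'shoulder eye',plane(n,110+317/6-.5,170+243/6-.5,70))
# side: mouth centre crop (343,128)?; 
print('side mouth',plane('side',160+344/8-.5,140+130/8-.5,115))
D=np.load('top13.npy'); P=[];
for v in range(195,225):
  for u in range(148,180):
    if D[v,u]>0: P.append(pt(n,u,v,D[v,u]))
P=np.array(P); r=P[(P[:,2]>100)&(P[:,2]<130)]; print(len(r),r.mean(0),r.min(0),r.max(0))
print('minrect',cv2.minEnclosingCircle(r[:,:2].astype(np.float32)))
s=P[(P[:,2]>62)&(P[:,2]<140)]; print(len(s),cv2.minAreaRect(s[:,:2].astype(np.float32)))
b=P[(P[:,2]>7)&(P[:,2]<140)]; print(len(b),cv2.minAreaRect(b[:,:2].astype(np.float32)))
```

```text
mouth eye [507.12774402 267.29682134 115.        ] shoulder eye [507.0193013  271.29090013  70.        ]
side mouth [509.51353403 268.08290856 115.        ]
64 [507.21431137 273.11771189 113.41543739] [490.34950754 255.30938416 100.96123736] [523.30697952 290.42249485 121.11525527]
minrect ((507.87786865234375, 272.7952575683594), 17.76129722595215)
311 ((507.354248046875, 272.3755187988281), (56.076725006103516, 56.389835357666016), 17.5615177154541)
416 ((513.576171875, 280.1746520996094), (92.9357681274414, 90.82495880126953), 77.59723663330078)
```

Run:
```python
from h import *
n='top'; im=cv2.imread('pics/top13.png'); D=np.load('top13.npy')
ps=[(u,v) for v in range(195,225) for u in range(145,180) if D[v,u]>0 and 104<pt(n,u,v,D[v,u])[2]<126]
ps=np.array(ps); print('px',ps.mean(0),ps.min(0),ps.max(0))
print(proj(n,[507.5,272.8,115]),proj(n,[507.3,272.4,70]))
print('shift check with mid depth',pt(n,160.7,209,D[209,161]),D[205:214,155:168].astype(int))
g=cv2.cvtColor(im,cv2.COLOR_BGR2GRAY); print(g[198:222,150:178])
```

```text
px [159.13333333 209.4       ] [153 204] [165 215]
(np.float64(158.9737198961842), np.float64(209.2206559086412)) (np.float64(161.9709232044871), np.float64(209.91067636427667))
shift check with mid depth [513.09973604 289.21327789   2.49827229] [[1378 1369 1371 1380 1389 1399 1404 1370 1375 1397 1419 1417 1421]
 [1371 1380 1384 1404 1421 1428 1487 1485 1375 1374 1392 1410 1415]
 [1371 1388 1401 1408 1485 1481 1485 1484 1484 1373 1383 1400 1416]
 [1382 1397 1411 1426 1488 1485 1481 1484 1484 1375 1379 1396 1408]
 [1380 1395 1415 1485 1486 1487 1486 1481 1481 1371 1378 1395 1411]
 [1385 1398 1412 1474 1474 1480 1485 1480 1479 1372 1375 1391 1407]
 [1370 1395 1411 1483 1482 1480 1477 1482 1485 1373 1379 1394 1407]
 [1373 1386 1407 1423 1482 1484 1477 1480 1375 1372 1389 1395 1414]
 [1369 1370 1388 1410 1474 1478 1481 1372 1374 1380 1394 1410 1419]]
[[104  88  83  83  82  77  74  76  75  75  75  75  74  73  73  75  77  78
   75  72  73  74  74  73  73  72  73  72]
 [ 87  83  81  82  82  77  76  75  75  74  74  73  74  75  79  97 105 122
  102  70  66  71  73  73  74  73  74  74]
 [ 80  
[... 1867 characters left out ...]
120 119  94  80 109 137 143 143 122 113 108  99  96  96 101 109 110 109
  102 100  99  98  85  66  49  45  47  61]
 [123 122  95  82 101 136 143 140 117 109 108 108 108 108 109 109 109 107
  100  85  74  68  58  55  56  56  65  70]
 [125 119  94  84  92 134 141 125 111 107 107 108 109 108 109 107  93  83
   72  58  54  57  57  68  72  72  76  76]
 [125 104  88  87  89 116 121 112 109 108 108 108 107  93  83  76  65  60
   63  64  72  75  73  77  78  79  78  78]
 [107  90  86  85  86 100 108 108 107 107  93  82  76  65  60  63  64  74
   80  80  83  80  77  78  78  77  76  76]
 [ 97  84  84  84  85  90 101  93  84  76  65  61  63  63  72  79  79  83
   84  83  84  78  76  77  76  77  76  76]]
```

Mouth centre settled at about (507.5, 272.6): rim radius 17.8 and shoulder 56×56 fit, and my earlier by-eye crop reading was off. Refining the light's position the same way.

Run:
```python
from h import *
n='top'; im=cv2.imread('pics/top0.png'); D=np.load('top0.npy'); hsv=cv2.cvtColor(im,cv2.COLOR_BGR2HSV)
U,V=np.meshgrid(range(280,318),range(180,220))
P=np.array([pt(n,u,v,D[v,u]) if D[v,u]>0 else [0,0,-99] for u,v in zip(U.ravel(),V.ravel())])
for nm,lo,hi in(('top',196,216),('collar',138,156),('foot',6,20)):
    k=(P[:,2]>lo)&(P[:,2]<hi); q=P[k]; print(nm,k.sum(),q.mean(0).round(1),cv2.minEnclosingCircle(q[:,:2].astype(np.float32)), 'px',U.ravel()[k].mean(),V.ravel()[k].mean())
o=(hsv[180:220,280:318,1]>170)&(hsv[180:220,280:318,0]>5)&(hsv[180:220,280:318,0]<22)
v,u=np.nonzero(o); c,_=cv2.minEnclosingCircle(np.c_[u,v].astype(np.float32)); print('orange',len(u),c[0]+280,c[1]+180,_,plane(n,c[0]+280,c[1]+180,146))
go(534,-148.5,290,90)
```

```text
Traceback (most recent call last):
  File "h.py", line 10, in pt
    o,d=ray(n,u,v); return o+d*dep
        ~~~^^^^^^^
  File "h.py", line 6, in ray
    c,f,T=info(n); d=np.array([(u-c['cx'])/f,-(v-c['cy'])/f,-1.]); R=T[:3,:3]; return -R.T@T[:3,3], R.T@d
          ~~~~^^^
  File "h.py", line 4, in info
    c=camera_info(n); f=192/np.tan(np.radians(c['vfov'])/2); return c,f,np.array(c['world_to_cam'])
ValueError: time passes only in moves, steps and waits
```

```bash
sed -i 's/^def info/import functools\n@functools.lru_cache\ndef info/' h.py
python3 - <<'E'
from h import *
n='top'; im=cv2.imread('pics/top0.png'); D=np.load('top0.npy'); hsv=cv2.cvtColor(im,cv2.COLOR_BGR2HSV)
U,V=np.meshgrid(range(280,318),range(180,220))
P=np.array([pt(n,u,v,D[v,u]) if D[v,u]>0 else [0,0,-99] for u,v in zip(U.ravel(),V.ravel())])
for nm,lo,hi in(('top',196,216),('collar',138,156),('foot',6,20)):
    k=(P[:,2]>lo)&(P[:,2]<hi); q=P[k]; print(nm,k.sum(),q.mean(0).round(1),cv2.minEnclosingCircle(q[:,:2].astype(np.float32)), 'px',U.ravel()[k].mean(),V.ravel()[k].mean())
o=(hsv[180:220,280:318,1]>170)&(hsv[180:220,280:318,0]>5)&(hsv[180:220,280:318,0]<22)
v,u=np.nonzero(o); c,_=cv2.minEnclosingCircle(np.c_[u,v].astype(np.float32)); print('orange',len(u),c[0]+280,c[1]+180,_,plane(n,c[0]+280,c[1]+180,146))
go(534,-148.5,290,90)
E
```

```text
top 63 [ 534.7 -145.8  208.2] ((534.8110961914062, -146.39154052734375), 11.784448623657227) px 303.984126984127 196.88888888888889
collar 54 [ 531.5 -141.1  148.5] ((534.915771484375, -146.25592041015625), 17.875720977783203) px 299.98148148148147 199.40740740740742
foot 502 [ 533.4 -143.1   12.1] ((540.210205078125, -153.4048309326172), 75.9340591430664) px 295.99003984063745 201.5378486055777
orange 33 301.70000076293945 198.70000076293945 5.420431137084961 [ 533.70102199 -146.37697505  146.        ]
t 9.65 pos [523.5 -35.4 288.9] jaw 90.75 tilt 0.41 gap 0.996 F [0.6 1.  0.4] q6 -1.78
mm [  -9.1 -113.2   -1.1] scaled [-0.0302 -0.3774 -0.0035] yaw 0.0087
```

Light axis at about (534.6, -146.3): radii 11.8 and 17.9 match the handle and collar. Moving above it.

step_arm(
  targets=[
    {"dx": -0.02, "dy": -0.2, "dz": 0, "yaw": 0.009, "fingers": 0},
    {"dx": -0.032, "dy": -0.37, "dz": 0, "yaw": 0.009, "fingers": 0},
    {"dx": -0.032, "dy": -0.37, "dz": 0, "yaw": 0.009, "fingers": 0},
    {"dx": -0.032, "dy": -0.37, "dz": 0, "yaw": 0.009, "fingers": 0},
    {"dx": -0.032, "dy": -0.37, "dz": 0, "yaw": 0.009, "fingers": 0},
  ],
)

```text
time: 10.28
tool_pos: [534.5, -145.0, 289.1]
tcp_rot: [-0.002, 3.134, 0.001]
wrist_force: [-0.9, -0.0, -0.1]
finger_gap: 0.995
```

```bash
python3 -c "
from h import *
go(534.6,-146.3,160,90)"
```

```text
t 10.28 pos [ 534.5 -145.   289.1] jaw 90.06 tilt 0.42 gap 0.995 F [-0.9 -0.  -0.1] q6 -1.96
mm [  0.8  -1.4 129.1] scaled [ 0.0028 -0.0048  0.4303] yaw 0.0007
```

step_arm(
  targets=[
    {"dx": 0.003, "dy": -0.005, "dz": 0.12, "yaw": 0, "fingers": 0},
    {"dx": 0.003, "dy": -0.005, "dz": 0.25, "yaw": 0, "fingers": 0},
    {"dx": 0.003, "dy": -0.005, "dz": 0.37, "yaw": 0, "fingers": 0},
    {"dx": 0.003, "dy": -0.005, "dz": 0.43, "yaw": 0, "fingers": 0},
    {"dx": 0.003, "dy": -0.005, "dz": 0.43, "yaw": 0, "fingers": 0},
  ],
)

```text
time: 10.9
tool_pos: [534.2, -145.2, 159.3]
tcp_rot: [-0.004, 3.136, 0.003]
wrist_force: [-0.1, -0.3, -0.2]
finger_gap: 0.998
```

```bash
python3 -c "
from h import *
go(534.6,-146.3,160,90)"
```

```text
t 10.9 pos [ 534.2 -145.2  159.3] jaw 90.15 tilt 0.31 gap 0.998 F [-0.1 -0.3 -0.2] q6 -1.96
mm [-0.4 -1.1 -0.7] scaled [-0.0012 -0.0037 -0.0025] yaw 0.0017
```

step_arm(
  targets=[
    {"dx": 0, "dy": -0.004, "dz": 0, "yaw": 0, "fingers": 1},
    {"dx": 0, "dy": -0.004, "dz": 0, "yaw": 0, "fingers": 1},
    {"dx": 0, "dy": -0.004, "dz": 0, "yaw": 0, "fingers": 1},
    {"dx": 0, "dy": -0.004, "dz": 0, "yaw": 0, "fingers": 1},
    {"dx": 0, "dy": -0.004, "dz": 0, "yaw": 0, "fingers": 1},
  ],
)

```text
time: 11.52
tool_pos: [534.5, -146.6, 159.9]
tcp_rot: [-0.004, 3.135, 0.002]
wrist_force: [-0.7, -0.1, 6.1]
finger_gap: 0.266
```

```bash
python3 -c "
from h import *
go(534.6,-146.3,160,90)"
```

```text
t 11.53 pos [ 534.5 -146.6  159.9] jaw 90.14 tilt 0.37 gap 0.266 F [-0.7 -0.1  6.1] q6 -1.96
mm [-0.1  0.3 -0.1] scaled [-0.0002  0.001  -0.0003] yaw 0.0017
```

Gripped (gap 0.266, about 23 mm against the 24 mm handle). Lifting straight up.

step_arm(
  targets=[
    {"dx": 0, "dy": 0, "dz": -0.08, "yaw": 0, "fingers": 1},
    {"dx": 0, "dy": 0, "dz": -0.2, "yaw": 0, "fingers": 1},
    {"dx": 0, "dy": 0, "dz": -0.35, "yaw": 0, "fingers": 1},
    {"dx": 0, "dy": 0, "dz": -0.5, "yaw": 0, "fingers": 1},
    {"dx": 0, "dy": 0, "dz": -0.52, "yaw": 0, "fingers": 1},
  ],
)

```text
time: 12.15
tool_pos: [534.0, -147.0, 318.7]
tcp_rot: [-0.004, 3.131, -0.001]
wrist_force: [0.2, 0.7, -1.7]
finger_gap: 0.265
```

Run:
```python
from h import *
go(507.5,272.6,325,90)
p,d=grab_frame('side'); cv2.imwrite('pics/s14.png',cv2.resize(p[120:280,210:350,::-1],None,fx=4,fy=4,interpolation=0))
```

```text
t 12.15 pos [ 534.  -147.   318.7] jaw 90.14 tilt 0.62 gap 0.265 F [ 0.2  0.7 -1.7] q6 -1.96
mm [ 25.5 419.6  -6.9] scaled [ 0.0849  1.3988 -0.0229] yaw 0.0016
```

View pics/s14.png

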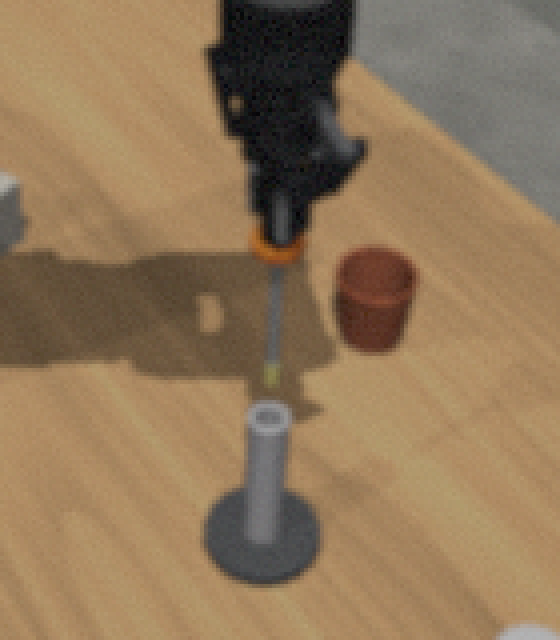

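Light is clear of the stand, hanging straight: stem from crop (278,265) to tip (272,385). Carrying it over at this height.

step_arm(
  targets=[
    {"dx": 0.01, "dy": 0.1, "dz": -0.02, "yaw": 0, "fingers": 1},
    {"dx": 0.02, "dy": 0.27, "dz": -0.02, "yaw": 0, "fingers": 1},
    {"dx": 0.03, "dy": 0.44, "dz": -0.02, "yaw": 0, "fingers": 1},
    {"dx": 0.04, "dy": 0.61, "dz": -0.02, "yaw": 0, "fingers": 1},
    {"dx": 0.05, "dy": 0.75, "dz": -0.02, "yaw": 0, "fingers": 1},
  ],
)

```text
time: 12.82
tool_pos: [517.3, 79.9, 321.7]
tcp_rot: [-0.004, 3.135, 0.0]
wrist_force: [0.1, -0.5, -0.6]
finger_gap: 0.266
```

Run:
```python
from h import *
go(507.5,272.6,325,90)
```

```text
t 12.82 pos [517.3  79.9 321.7] jaw 90.16 tilt 0.35 gap 0.266 F [ 0.1 -0.5 -0.6] q6 -1.55
mm [  9.2 192.8  -3.3] scaled [ 0.0307  0.6426 -0.0111] yaw 0.0019
```

step_arm(
  targets=[
    {"dx": 0.01, "dy": 0.16, "dz": -0.01, "yaw": 0, "fingers": 1},
    {"dx": 0.02, "dy": 0.32, "dz": -0.01, "yaw": 0, "fingers": 1},
    {"dx": 0.031, "dy": 0.48, "dz": -0.01, "yaw": 0, "fingers": 1},
    {"dx": 0.031, "dy": 0.58, "dz": -0.01, "yaw": 0, "fingers": 1},
    {"dx": 0.031, "dy": 0.643, "dz": -0.01, "yaw": 0, "fingers": 1},
  ],
)

```text
time: 13.45
tool_pos: [506.9, 273.9, 323.0]
tcp_rot: [-0.006, 3.138, -0.001]
wrist_force: [-0.1, 0.2, -1.3]
finger_gap: 0.269
```

step_arm(
  targets=[
    {"dx": 0.0, "dy": 0.045, "dz": 0.0, "yaw": 0, "fingers": 1},
    {"dx": 0.0, "dy": 0.045, "dz": 0.0, "yaw": 0, "fingers": 1},
  ],
)

```text
time: 13.7
tool_pos: [506.8, 287.6, 322.3]
tcp_rot: [-0.007, 3.139, -0.002]
wrist_force: [0.1, -0.6, -0.8]
finger_gap: 0.268
```

```bash
cat > see.py <<'E'
from h import *
import sys
go(507.5,272.6,float(sys.argv[2]) if len(sys.argv)>2 else 300,90)
p,d=grab_frame('side'); np.save('sd.npy',d); cv2.imwrite('sd.png',p[:,:,::-1]); cv2.imwrite(f'pics/s{sys.argv[1]}.png',cv2.resize(p[100:200,150:250,::-1],None,fx=6,fy=6,interpolation=0))
E
python3 see.py 15
```

```text
t 13.7 pos [506.8 287.6 322.3] jaw 90.25 tilt 0.18 gap 0.268 F [ 0.1 -0.6 -0.8] q6 -1.17
mm [ -0.6 -14.9  22.4] scaled [-0.0019 -0.0498  0.0746] yaw 0.0029
```

View pics/s15.png

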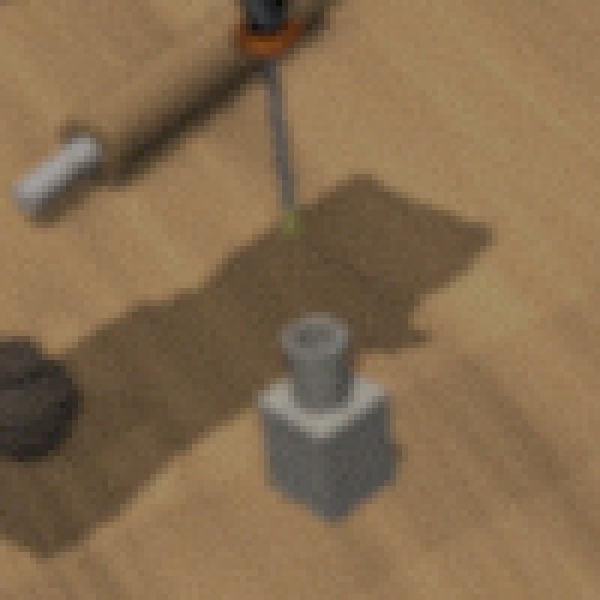

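I overshot 15 mm in y because I expected lag. Correcting now, with the tip still well above the mouth.

step_arm(
  targets=[
    {"dx": -0.002, "dy": -0.05, "dz": 0.0, "yaw": 0.003, "fingers": 1},
    {"dx": -0.002, "dy": -0.05, "dz": 0.0, "yaw": 0.003, "fingers": 1},
    {"dx": -0.002, "dy": -0.05, "dz": 0.04, "yaw": 0.003, "fingers": 1},
    {"dx": -0.002, "dy": -0.05, "dz": 0.08, "yaw": 0.003, "fingers": 1},
    {"dx": -0.002, "dy": -0.05, "dz": 0.08, "yaw": 0.003, "fingers": 1},
  ],
)

```text
time: 14.38
tool_pos: [507.2, 271.9, 297.2]
tcp_rot: [0.001, 3.141, -0.003]
wrist_force: [0.5, -0.1, -1.1]
finger_gap: 0.262
```

```bash
python3 see.py 16
python3 - <<'E'
from h import *
s=sensors.get_state();R=Ro.from_rotvec(s['tcp_rot']).as_matrix();print('approach',R[:,2].round(4))
im=cv2.imread('sd.png'); hsv=cv2.cvtColor(im,cv2.COLOR_BGR2HSV); D=np.load('sd.npy')
print('expect mouth',proj('side',[507.5,272.6,115]))
for z in (300-144.9,200,250): print(z,proj('side',[507.5,272.6,z]))
c=hsv[100:200,150:250]
for nm,m in(('orange',(c[:,:,1]>150)&(c[:,:,0]>5)&(c[:,:,0]<16)&(c[:,:,2]>120)),('yellow',(c[:,:,0]>22)&(c[:,:,0]<40)&(c[:,:,1]>80))):
    v,u=np.nonzero(m); print(nm,len(u),(u+150).mean() if len(u) else 0,(v+100).mean() if len(v) else 0, sorted(set((v+100).tolist())))
U,V=np.meshgrid(range(190,225),range(140,185))
P=np.array([pt('side',u,v,D[v,u]) for u,v in zip(U.ravel(),V.ravel())])
k=(P[:,2]>108)&(P[:,2]<122)&(np.hypot(P[:,0]-507,P[:,1]-272)<28); q=P[k]; print(len(q),q.mean(0),cv2.minEnclosingCircle(q[:,:2].astype(np.float32)))
E
```

```text
t 14.38 pos [507.2 271.9 297.2] jaw 89.97 tilt 0.13 gap 0.262 F [ 0.5 -0.1 -1.1] q6 -1.19
mm [-0.3  0.7 -2.8] scaled [-0.001   0.0023 -0.0094] yaw -0.0003
approach [ 0.002  -0.0017 -1.    ]
expect mouth (np.float64(201.410366852949), np.float64(155.26473046202705))
155.1 (np.float64(200.21888964121263), np.float64(145.99338070639956))
200 (np.float64(198.82144364621357), np.float64(135.11930736566345))
250 (np.float64(197.18039757633122), np.float64(122.34968665524794))
orange 6 195.0 116.5 [116, 117]
yellow 15 198.06666666666666 144.06666666666666 [104, 143, 144, 145, 146, 147, 172]
46 [506.99715534 271.53586862 112.7180967 ] ((507.3559875488281, 271.1116027832031), 19.436546325683594)
```

View pics/s16.png

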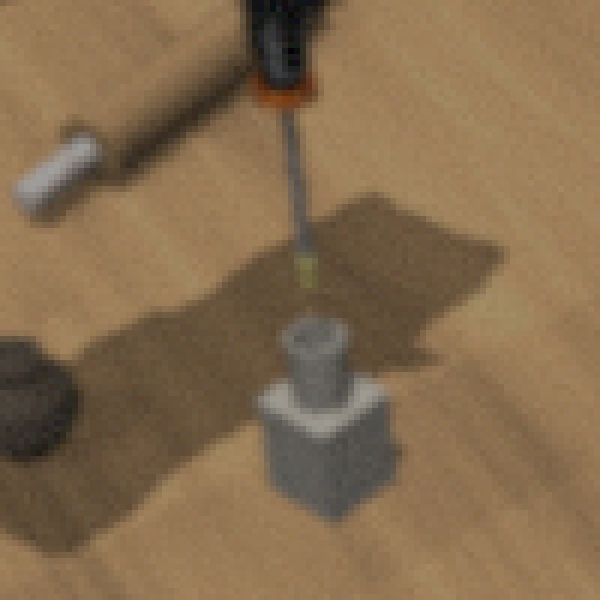

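Tip at crop (306,285) directly over the mouth (317,335). The side view hints at a small sideways difference, so I'll measure it to subpixel.

Run:
```python
from h import *
im=cv2.imread('sd.png'); g=cv2.cvtColor(im,cv2.COLOR_BGR2GRAY).astype(float)
for v in (120,124,128,132,136,140,143,145,146,147): print(v,g[v,193:208].astype(int), im[v,193:208,2].astype(int)-im[v,193:208,0].astype(int))
print()
for v in range(152,185,1): print(v,g[v,190:220].astype(int))
```

```text
120 [124 119 121 103  83  83 105 128 137 136 132 137 135 137 137] [60 62 57 50 23 21 48 64 66 67 67 67 65 66 66]
124 [111 118 118 116 100  81  86 113 131 135 138 132 131 131 134] [62 62 62 55 35 14 31 54 65 67 64 65 64 69 68]
128 [121 120 117 118 104  86  86 103 122 125 133 134 137 136 139] [61 64 60 58 44 21 15 42 62 66 69 69 68 67 61]
132 [127 126 129 125 122 104  94  91 110 125 128 130 129 133 131] [67 66 66 66 58 34 14 27 48 64 66 69 71 68 68]
136 [131 132 130 127 124 110  92  87  98 107 102  95  89  86  80] [66 66 70 68 66 46 21 15 39 55 57 51 43 43 40]
140 [132 124 121 109  98  84  87  81  75  76  77  81  81  83  86] [67 65 63 57 52 40 23  9  9 27 39 41 42 42 43]
143 [ 81  84  85  85  83  83 102 110 111 100  81  76  75  84  79] [44 41 44 41 43 40 39 44 40 40 41 44 41 36 41]
145 [ 83  80  81  87  88  84  88  99 101  89  82  79  79  76  75] [40 42 45 41 42 41 43 46 48 44 42 42 39 41 38]
146 [ 80  81  85  84  84  81  90 101  99  93  82  82  80  84  79] [38 41 43 41 39 41 43 48 50 46 41 41 41 36 39]
147 [ 82  81  80  83  85  81  82  99 104  92  83  79  84  78  82] [43 36 43 45 43 4
[... 3491 characters left out ...]
 85  82  80  83
  82  80  82  84  78  80  81  96 109 118 117 122]
180 [130 133 132 127 115 103  93  91  87  93  90  93  93  87  86  83  74  86
  82  79  74  79  84  86  95  98 108 117 120 117]
181 [126 128 131 128 122 112 104  95  90  89  91  92  91  89  87  83  79  82
  78  79  81  83  91 101 108 116 118 118 125 120]
182 [127 128 126 128 129 126 115 103  95  89  94  89  91  89  87  88  82  82
  79  80  86  90 100 109 120 124 118 123 120 122]
183 [129 127 130 132 128 124 126 121 110 105  97  94  88  91  82  82  78  80
  85  83  99 109 122 126 123 123 119 120 121 122]
184 [126 127 126 130 131 128 127 123 123 114 107 102  97  92  88  81  80  79
  90 103 116 127 130 125 127 122 123 122 117 118]
```

Mouth ring centre (202.0,155.5), with an expected projection of (201.4,155.3). The stem shows a similar +0.4 px residual, so the relative offset is under 1 mm. Lowering the tip just below the rim, then re-checking.

step_arm(
  targets=[
    {"dx": -0.002, "dy": 0.001, "dz": 0.02, "yaw": 0, "fingers": 1},
    {"dx": -0.002, "dy": 0.001, "dz": 0.06, "yaw": 0, "fingers": 1},
    {"dx": -0.002, "dy": 0.001, "dz": 0.1, "yaw": 0, "fingers": 1},
    {"dx": -0.002, "dy": 0.001, "dz": 0.13, "yaw": 0, "fingers": 1},
    {"dx": -0.002, "dy": 0.001, "dz": 0.13, "yaw": 0, "fingers": 1},
  ],
)

```text
time: 15.05
tool_pos: [507.9, 272.2, 258.1]
tcp_rot: [0.001, 3.141, -0.004]
wrist_force: [0.5, 0.2, -0.8]
finger_gap: 0.267
```

```bash
python3 see.py 17 181; python3 -c "
from h import *
R=Ro.from_rotvec(sensors.get_state()['tcp_rot']).as_matrix();print('approach',R[:,2].round(4))"
```

```text
t 15.05 pos [507.9 272.2 258.1] jaw 89.98 tilt 0.14 gap 0.267 F [ 0.5  0.2 -0.8] q6 -1.19
mm [ 0.5  0.6 77.1] scaled [0.0015 0.0019 0.2569] yaw -0.0003
approach [ 0.0015 -0.0019 -1.    ]
```

View pics/s17.png

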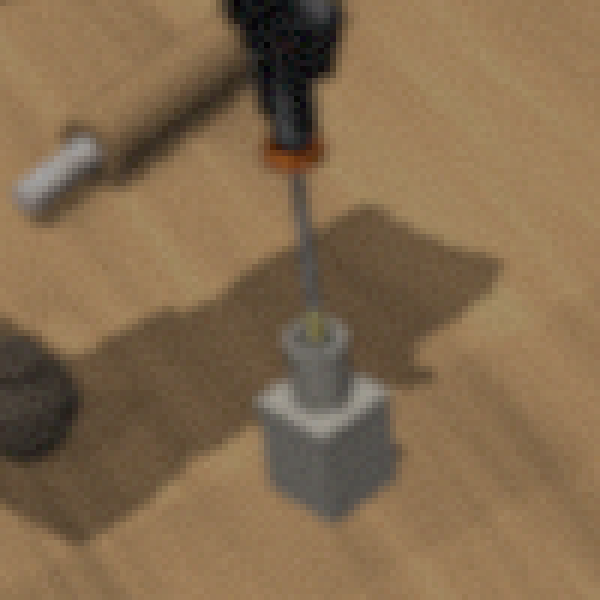

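The tip sits at the mouth plane, visibly centred: tip end about (316,339) against mouth centre (317,336). Lowering to depth.

step_arm(
  targets=[
    {"dx": 0, "dy": 0, "dz": 0.05, "yaw": 0, "fingers": 1},
    {"dx": 0, "dy": 0, "dz": 0.1, "yaw": 0, "fingers": 1},
    {"dx": 0, "dy": 0, "dz": 0.15, "yaw": 0, "fingers": 1},
    {"dx": 0, "dy": 0, "dz": 0.2, "yaw": 0, "fingers": 1},
    {"dx": 0, "dy": 0, "dz": 0.25, "yaw": 0, "fingers": 1},
  ],
)

```text
time: 15.72
tool_pos: [508.2, 272.1, 182.5]
tcp_rot: [0.001, 3.14, -0.003]
wrist_force: [-0.3, 0.4, -1.4]
finger_gap: 0.266
```

```bash
python3 see.py 18 181; python3 -c "
from h import *
R=Ro.from_rotvec(sensors.get_state()['tcp_rot']).as_matrix();print('approach',R[:,2].round(4))
g=cv2.cvtColor(cv2.imread('sd.png'),cv2.COLOR_BGR2GRAY)
for v in range(140,160): print(v,g[v,192:214])"
```

```text
t 15.72 pos [508.2 272.1 182.5] jaw 89.98 tilt 0.13 gap 0.266 F [-0.3  0.4 -1.4] q6 -1.19
mm [0.7 0.5 1.5] scaled [0.0024 0.0016 0.005 ] yaw -0.0003
approach [-0.0013 -0.003  -1.    ]
140 [132 134 135 135 126  97  63  57  55  45  21  24  45  73  87  93  89  87
  85  88  93 103]
141 [135 134 134 132 120  88  64  53  55  46  37  33  46  60  76  81  88  81
  88  86  88  92]
142 [130 135 135 126 113  90  58  46  52  47  29  40  52  68  74  80  87  85
  86  86  85  89]
143 [132 137 133 128 109  86  69  52  49  45  41  38  48  59  69  80  81  83
  86  89  88  89]
144 [127 128 131 117 104  94  83  75  68  58  52  60  61  68  68  69  77  80
  82  84  88  84]
145 [128 124 118 106  91  85  87  86  87  79  78  74  69  66  70  78  78  77
  80  86  86  85]
146 [119 110  99  92  80  83  81  84  85  81  76  71  70  77  77  78  81  81
  75  83  80  81]
147 [104  89  84  82  82  83  84  85  78  74  69  70  83  80  82  79  79  81
  77  74  81  79]
148 [87 85 80 82 83 83 82 80 75 68 61 77 85 84 86 79 82 81 81 74 74 81]
149 [78 82 83 79 79 85 86 82 77 69 68 72 81 83 79 81 81 80 83 78 78 79]
150 [86 85 85 82 82 79 85 82 77 66 68 71 78 80 80 83 80 86 78 82 77 77]
151 [79 79 83 82 85 82 81 88 80 76 65 76 77 79 79 80 82 85 84 82 80 79]
152 [83 82 86 78 85 80 85 82 83 83 73 73 77 80 83 80 82 81 84 81 83 82]
153 [82 81 84 79 83 85 92 94 84 84 83 78 78 84 84 84 77 75 84 82 80 82]
154 [ 88  85  82  84  83  95 101 102  90  84  79  75  74  87  98 102  83  79
  81  79  86  81]
155 [ 84  82  85  83  91 106 112  98  85  83  77  73  73  89 114 108  89  76
  82  76  81  82]
156 [ 90  88  86  81  98 111 108  93  85  78  81  78  82 100 116 111  89  84
  78  74  81  79]
157 [ 84  86  86  83  89 106 106 105  94  98  91  89  97 109 116  98  81  81
  81  83  81  80]
158 [ 87  92  87  83  86  93 105 113 113 104 104 109 114 112 101  85  76  81
  80  79  81  78]
159 [ 93  91  88  87  82  84  99 103 109 112 107 103 102  96  90  75  74  81
  81  82  81  84]
```

View pics/s18.png

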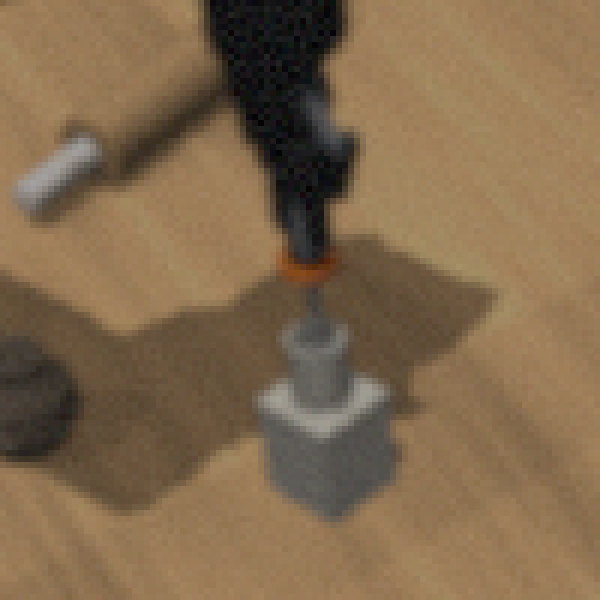

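The stem (u about 202) enters the ring centre (u about 202.0), and the tip is about 37 mm up. Settling, then a final check.

step_arm(
  targets=[
    {"dx": 0.001, "dy": 0, "dz": 0, "yaw": 0, "fingers": 1},
    {"dx": 0.001, "dy": 0, "dz": 0, "yaw": 0, "fingers": 1},
    {"dx": 0.001, "dy": 0, "dz": 0, "yaw": 0, "fingers": 1},
    {"dx": 0.001, "dy": 0, "dz": 0, "yaw": 0, "fingers": 1},
  ],
)

```text
time: 16.27
tool_pos: [507.4, 271.9, 181.1]
tcp_rot: [-0.001, -3.141, 0.004]
wrist_force: [0.1, 0.2, -0.6]
finger_gap: 0.266
```

```bash
python3 see.py 19 181; python3 -c "
from h import *
s=sensors.get_state();print(s['joint_velocities'].round(3))
p,_=grab_frame('top');cv2.imwrite('pics/t19.png',cv2.resize(p[160:280,90:240,::-1],None,fx=5,fy=5,interpolation=0))"
```

```text
t 16.27 pos [507.4 271.9 181.1] jaw 89.97 tilt 0.16 gap 0.266 F [ 0.1  0.2 -0.6] q6 -1.19
mm [-0.1  0.7  0.1] scaled [-0.0004  0.0023  0.0004] yaw -0.0003
[ 0.    -0.001  0.001  0.001  0.     0.001]
```

View pics/s19.png

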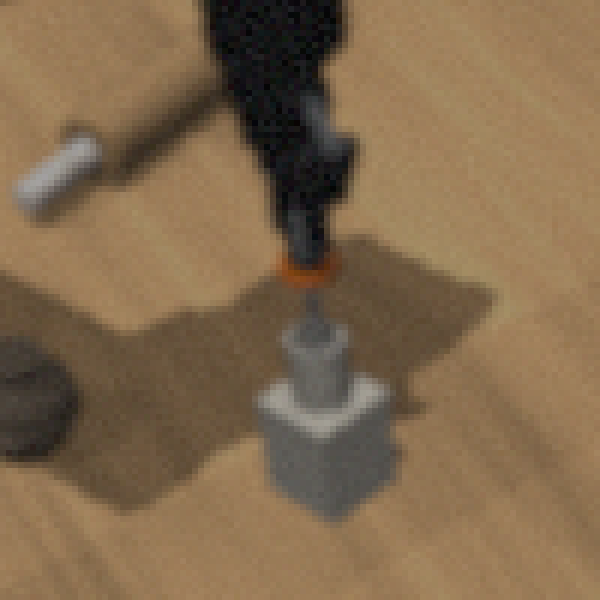

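Everything is still, and the stem is centred in the neck. Handing in.

```bash
python3 -c "
from workcell import sign_off
print(sign_off())"
```

```text
the job is handed in; nothing more can be done
None
```

The job is handed in at about 16.3 s: the bottle stands upright and untouched, and the light is held still inside its neck. No verdict was reported.

**What I did**
- **Bottle:** I gripped it by the neck near the mouth and lifted it. Easing the grip let it pivot down, and I then set it on its base and let go.
- **Light:** I lifted it straight out of the stand, carried it over the bottle and lowered the stem through the neck.

**Last checks**
- **Stillness:** joint speeds were about 0.001 rad/s and the side forces on the wrist were no more than 0.2 N.
- **Upright:** the tool was tilted 0.16°.
- **Centring:** the gripper ended at (507.4, 271.9), against a measured mouth centre of (507.5, 272.6). The side view shows the stem at the ring centre to within about 1 mm.
- **Depth:** the tip is about 36 mm above the bottle's underside. I worked this out from the tool height, since the tip is hidden inside the bottle.

**Disagreements and limits**
- My first by-eye reading of the mouth in the top view was about 5 mm off in y. I dropped it in favour of the depth and rim-edge measurements.
- The side-camera readings sat about 0.5 px off the calibration for bottle and stem alike, so this hardly affects the fit between them.
- Centring along the side camera's line of sight is less certain, to about 2 mm.
- I did not re-measure the jar, cup and pot at the end. The arm stayed well clear of them, and the pot and cup looked in place in the pictures.

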